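# Refit the bench scale's plate from under the stacked boxes and load it

### The arm

A 7-joint arm with a two-finger parallel gripper is mounted at the origin on the work surface. World frame = base frame: x ahead of the robot, y to its left, z up, the work surface at z = 0. Lengths are in mm, angles in rad, forces in N, time in s.
With the tool pointing down it reaches from about 350 to 900 mm from the base axis. Payload 8.1 kg.
Tool frame: the origin (TCP) lies at the very end of the fingers, on their centre line; the grasp point (between the pads) lies 19 mm behind it (bot.grip_depth is the distance from the TCP to the grasp point, in mm); x points along the fingers, y is the direction in which the jaws open and shut, and the axes are right-handed (so a half turn about x gives the same grasp; the last joint's range is limited). The gripper opens to 92 mm and grips with 3 to 60 N. Pads are 19 mm wide; open, the fingers measure 130 mm over their backs; the gripper's body (75 mm by 190 mm) begins 47 mm behind the grasp point.
Start: joints at [-1.232, 0.434, 0.025, 1.573, -0.012, 1.134, -0.075], TCP at [267.258, 564.992, 197.342] pointing down, gripper open.
Joint ranges: [-2.62, 2.62], [-0.44, 2.09], [-1.27, 1.32], [0.08, 2.57], [-1.32, 4.46], [0.12, 2], [-2.74, 2.74]. Speed limits (rad/s): [2.22, 2.22, 3.01, 3.01, 3.14, 3.14, 3.14].

### API

Orientations are given as a rotation vector (axis times angle).
In Python, from rig import bot gives the robot as it stands.
- The arm moves only by the tool step_arm, never from a script. Its argument "plan" is one flat list of numbers, 5 for each row, row after row: the shift along the tool's x, y, z in units of 30 mm (1.0 is 30 mm), then the turn about the tool's x in rad, then the opening, from -1 (shut) to 1 (fully open), so that 0 is half open. In form: [tx, ty, tz, spin, fingers, tx, ty, tz, spin, fingers, ...]. A call has 1 to 20 rows; each row shifts and turns the commanded pose from where the row before left it, along the tool's axes as they then stand; what a row does not reach is not made up. A row lasts 1/8 s, in which the tool goes at most 62.5 mm and 10.7 degrees, less where a joint would pass 70% of its speed; a pose out of reach is approached as far as the arm can. A call is refused whole if a number of a shift passes 1 or a number of a turn 0.188, either way. A call with a gripper value outside its range is refused whole. The fingers move at their own pace and stop on an object; "newtons" is the grip in N (left out, the last holds). Time passes only in rows, so rows that do not move let the fingers close. It gives the time, the measured TCP pose, the force and the opening at its end, in the units of the state.
- bot.state(): the state, without advancing time (a new reading comes with each control period).
- bot.grab_frame(name): name is "scene" or "top"; returns a dict with "img" (384x512x3 uint8, red, green, blue), "range_z" (384x512 float32, mm along the optical axis (not along the pixel's ray), 0 where there is no reading), "intrinsics" (3x3 intrinsics, pixels), "k1" (the pictures are not rectified: a ray, as slopes to the right and down, at radius r is drawn at 1 + k1 r^2 times it, then the intrinsics apply), "pose" (4x4, takes a point from camera to world coordinates). Camera axes: x right, y down, z forward; pixel columns grow to the right and rows downward; lengths in mm; the calibration is good to about 2 mm. A picture is of the moment at which its call begins.
- bot.sign_off(): hands the job in, once; it reports no verdict.
The state is a dict: "time_s": time; "q": joint angles; "joint_vel": joint speeds; "effort": joint torques, N m; "tool_pos": TCP position; "ee_rot": TCP orientation; "ft_force": force on the tool from outside, world axes, zero at the start; "wrist_torque": the same for the moment, N m; "width": finger opening in mm.
Only numpy, scipy, OpenCV 4.12 (cv2) and the standard library are available. Lean on these libraries where they do the work, as an engineer would, in place of code of your own. Each camera call takes 0.05 s, during which the arm holds its last target. There are 200 camera calls.

### The job

Someone stacked three light boxes on the scale's loose weighing plate: flip the power isolator off, pull the plate out from under the boxes beneath the stop rail, leaving them stacked and standing where they are (do not lift them), and lay the plate flat inside the rim of the scale's bed. With the plate fitted and still empty, flip the isolator back on so that the scale zeroes itself; after that stand every small waiting carton upright and directly on the plate. Leave the other things on the bench alone.

Things in the scene. Friction and masses are not known exactly. Their poses are not given: they have to be found in the camera images.
- stop_rail: Fixed steel bridge over the plate at the stack. Origin on the bench; x runs from the open side, where the plate's grip sticks out, to the boxes. Cross bar at x = 60 to 68 mm, 10 to 26 mm above the bench; feet 14 mm wide, 30 mm long (x), 26 mm high at y = +-85 mm. The plate slides under the bar with 4 mm to spare and comes out along -x; the boxes stand just behind the bar, which holds them back.
- plate: Loose aluminium plate 220 (x) by 130 (y) by 6 mm, 0.25 kg; origin at the centre of its underside. Upright grip 12 mm thick (x), 60 mm wide (y) at x = -95 mm, 6 to 41 mm above the underside. Starts on the bench under the boxes, square to the stop rail, centre at x = +70 mm of its frame; pulled 130 mm, it is clear of boxes and bar.
- scale: Fixed grey bench scale, body 250 mm (x) by 160 mm (y), with a lower display head (50 mm high) at its +x end reaching to x = +183 mm. Origin on the bench under the centre of the bed.
- scale_bed (a point): Centre of the flat bed of the scale, 55 mm above the bench, axes as the scale's. A rim 5 mm high encloses an area of 236 mm (x) by 146 mm (y), so the plate has 8 mm to spare on every side; its grip may be at either end.
- isolator: Fixed grey power isolator box, 70 mm (x) by 100 mm (y) by 50 mm high, lever on top. Origin on the bench under its centre.
- lever_pivot (a point): The axis of the isolator's lever, 58 mm above the bench over the box's centre; the lever swings about this frame's x axis.
- lever_tip (a point): Middle of the lever's round black grip (26 mm thick, 34 mm long), 86 mm from the pivot along the lever; the shaft below it is 12 mm thick.
- lever (a joint): Angle of the lever in rad: 0 = off, leaning 0.6 rad from upright towards the box's +y; 1.2 = on, leaning 0.6 rad towards its -y; at 0.6 it is upright. The lever is top-heavy: once pushed past upright it falls to the stop on the other side by itself and stays there; about 1 N at the grip moves it.
- box_low: Light cardboard box, 100 mm (x) by 110 mm (y) by 45 mm high, 0.05 to 0.08 kg, the lowest of the stack of three on the plate. Origin at the centre of its underside.
- box_mid: Light cardboard box, 100 mm (x) by 110 mm (y) by 45 mm high, 0.05 to 0.08 kg, the middle one of the stack of three on the plate. Origin at the centre of its underside.
- box_top: Light cardboard box, 100 mm (x) by 110 mm (y) by 45 mm high, 0.05 to 0.08 kg, the top one of the stack of three on the plate. Origin at the centre of its underside.
- carton_a: Small full waiting carton, 40 mm (x) by 64 mm (y) by 40 mm high, 0.14 to 0.28 kg, standing on the bench. Two to four such cartons are there, any may be absent. Origin at the centre of its underside, z up when upright.
- carton_b: Small full waiting carton, 40 mm (x) by 64 mm (y) by 40 mm high, 0.14 to 0.28 kg, standing on the bench. Two to four such cartons are there, any may be absent. Origin at the centre of its underside, z up when upright.
- carton_c: Small full waiting carton, 40 mm (x) by 64 mm (y) by 40 mm high, 0.14 to 0.28 kg, standing on the bench. Two to four such cartons are there, any may be absent. Origin at the centre of its underside, z up when upright.
- carton_d: Small full waiting carton, 40 mm (x) by 64 mm (y) by 40 mm high, 0.14 to 0.28 kg, standing on the bench. Two to four such cartons are there, any may be absent. Origin at the centre of its underside, z up when upright.
- tape_roll: Bystander: roll of tape lying flat, 90 mm across, 40 mm high; origin under its centre.
- nut: Bystander: big steel hex nut, 52 mm across, 22 mm high; origin under its centre.
- bolt: Bystander: big steel hex bolt standing on its head, 46 mm across, 86 mm high; origin under its centre.
- wrench: Bystander: wrench lying flat, 170 mm long along its x.
- washer_cup: Bystander: grey plastic cup, 60 mm across, 45 mm high; origin under its centre.
Things that resemble listed ones, but are neither listed nor needed, are in the scene too. What is shaped like the carton_c but blue is not meant.

How it is judged (in metres and radians):
On the way, in this order (a step that is already met when the one before it is completed fails the run):
1. the isolator is off (value of joint lever below 0.15 rad), for 0.2 s.
2. the plate is out from under the boxes, which still stand stacked, now on the bench; the isolator is off (value of joint lever below 0.15 rad and x of plate in the frame of stop_rail below -0.045 m and angle between each of box_low, box_mid, box_top's own z axis and vertical below 0.12 rad and distance of each of box_low, box_mid, box_top from where it was at the start of the episode below 0.05 m and height (world z) of box_low below 0.003 m and height (world z) of box_mid above 0.041 m and horizontal distance between box_mid and box_low below 0.03 m and height (world z) of box_top above 0.086 m and horizontal distance between box_top and box_mid below 0.03 m), for 0.2 s.
3. the plate lies flat inside the rim of the scale's bed; the isolator is off (value of joint lever below 0.15 rad and x of plate in the frame of scale_bed between -0.013 and 0.013 m and y of plate in the frame of scale_bed between -0.013 and 0.013 m and z of plate in the frame of scale_bed between -0.003 and 0.003 m and angle between the x axis of plate and the x axis of scale, either way round below 0.12 rad and contact force between the fingers and plate below 0.1 N), for 0.3 s.
4. the isolator is on, the plate fitted and no carton on it (value of joint lever above 1.05 rad and x of plate in the frame of scale_bed between -0.013 and 0.013 m and y of plate in the frame of scale_bed between -0.013 and 0.013 m and z of plate in the frame of scale_bed between -0.003 and 0.003 m and angle between the x axis of plate and the x axis of scale, either way round below 0.12 rad and height (world z) of each of carton_a, carton_b, carton_c, carton_d below 0.03 m), for 0.3 s.
At the end, for the whole second after the job is handed in: Isolator on; plate flat in the bed (3 mm height, 13 mm sideways, 0.12 rad); each carton at rest, upright (0.15 rad), directly on the plate, its centre 15 mm inside the edges; boxes stacked on the bench, upright (0.12 rad), within 30 mm of the one below and 50 mm of the start (value of joint lever above 1.05 rad and x of plate in the frame of scale_bed between -0.013 and 0.013 m and y of plate in the frame of scale_bed between -0.013 and 0.013 m and z of plate in the frame of scale_bed between -0.003 and 0.003 m and angle between the x axis of plate and the x axis of scale, either way round below 0.12 rad and angle between each of box_low, box_mid, box_top's own z axis and vertical below 0.12 rad and distance of each of box_low, box_mid, box_top from where it was at the start of the episode below 0.05 m and height (world z) of box_low below 0.003 m and height (world z) of box_mid above 0.041 m and horizontal distance between box_mid and box_low below 0.03 m and height (world z) of box_top above 0.086 m and horizontal distance between box_top and box_mid below 0.03 m and x of carton_a in the frame of plate between -0.088 and 0.108 m and y of carton_a in the frame of plate between -0.05 and 0.05 m and z of carton_a in the frame of plate between 0.003 and 0.01 m and angle between each of carton_a, carton_b, carton_c, carton_d's own z axis and vertical below 0.15 rad and linear speed of each of carton_a, carton_b, carton_c, carton_d below 0.02 m/s and x of carton_b in the frame of plate between -0.088 and 0.108 m and y of carton_b in the frame of plate between -0.05 and 0.05 m and z of carton_b in the frame of plate between 0.003 and 0.01 m and x of carton_c in the frame of plate between -0.088 and 0.108 m and y of carton_c in the frame of plate between -0.05 and 0.05 m and z of carton_c in the frame of plate between 0.003 and 0.01 m and x of carton_d in the frame of plate between -0.088 and 0.108 m and y of carton_d in the frame of plate between -0.05 and 0.05 m and z of carton_d in the frame of plate between 0.003 and 0.01 m); the robot touches nothing.
It fails at once if a box of the stack is tipped over 0.4 rad (angle between any of box_low, box_mid, box_top's own z axis and vertical above 0.4 rad).
It fails at once if a box of the stack is lifted more than 30 mm (height (world z) of box_low above 0.036 m or height (world z) of box_mid above 0.081 m or height (world z) of box_top above 0.126 m).
It fails at once if a bystander is moved more than 50 mm (distance of any of tape_roll, nut, bolt, wrench, washer_cup from where it was at the start of the episode above 0.05 m).
Of carton_a, carton_b, carton_c, carton_d only 2 to 4 are there at a start; the rules pass over those that are not, and their reading is None.
At some moment in a run one of carton_a, carton_b, carton_c, carton_d may be knocked a few centimetres aside while the robot is not near it.
It also fails if it takes over 210 s, if anything falls off the work surface, if the arm or the gripper's body presses on something with over 40 N, if the wrist force passes 120 N, or if a joint passes its speed limit or range.

## Working session

There is one attempt and no reset: what is moved stays moved. The work goes in short steps, Python scripts to look and compute and a tool call to move; the robot and the scene stay as the last step left them, time stands still between calls to the robot, and variables do not carry over. Pictures are saved under pics/ and viewed, about 12 in all and at most 16, crops included, and the job is handed in when it is done.

Besides the shell and the picture viewer there is one more tool, called by a JSON object that holds its "fn" and its "kwargs". step_arm: Moves the arm, as the interface text tells. Its arguments: {"type":"object","properties":{"plan":{"type":"array","items":{"type":"number"}},"newtons":{"type":"number"}},"required":["plan"]}

```bash
ls; mkdir -p pics
cat > h.py <<'E'
import numpy as np, cv2
from rig import bot
from scipy.spatial.transform import Rotation as R
def grab(n):
    f=bot.grab_frame(n); return f
def cloud(f):
    "world xyz (mm) per pixel from depth"
    K=np.array(f['intrinsics']);k1=f['k1'];T=np.array(f['pose'])
    h,w=f['range_z'].shape
    u,v=np.meshgrid(np.arange(w),np.arange(h))
    pts=np.stack([u,v],-1).reshape(-1,1,2).astype(np.float64)
    n=cv2.undistortPoints(pts,K,np.array([k1,0,0,0,0.])).reshape(h,w,2)
    z=f['range_z'][...,None]
    P=np.concatenate([n*z,z],-1)
    W=P@T[:3,:3].T+T[:3,3]
    W[f['range_z']==0]=np.nan
    return W
def save(img,name,s=1):
    cv2.imwrite('pics/'+name,cv2.resize(img[...,::-1],None,fx=s,fy=s,interpolation=cv2.INTER_CUBIC))
E
python3 - <<'E'
from h import *
s=bot.state(); print({k:np.round(v,3) for k,v in s.items()}); print(R.from_rotvec(s['ee_rot']).as_matrix().round(2))
for n in('scene','top'):
    f=grab(n); save(f['img'],n+'0.png',1.5); np.savez(n+'0.npz',img=f['img'],W=cloud(f)); print(n,np.round(f['pose'],2),f['k1'],np.round(f['intrinsics']))
E
```

```text
pics
{'time_s': np.float64(0.0), 'q': array([-1.232,  0.435,  0.025,  1.574, -0.012,  1.134, -0.075]), 'joint_vel': array([-0.   ,  0.   ,  0.   ,  0.001,  0.   ,  0.   , -0.001]), 'effort': array([ 0.0000e+00, -6.6785e+01,  9.8500e-01, -3.1447e+01, -6.1000e-02,
        4.2000e-02,  0.0000e+00]), 'tool_pos': array([267.039, 564.463, 196.533]), 'ee_rot': array([ 0.345,  1.543, -0.348]), 'ft_force': array([0.669, 0.026, 0.216]), 'wrist_torque': array([-0.015,  0.023,  0.017]), 'width': np.float64(91.655)}
[[-0.    0.43  0.9 ]
 [-0.    0.9  -0.43]
 [-1.   -0.    0.  ]]
scene [[-7.70000e-01  3.30000e-01 -5.40000e-01  1.19196e+03]
 [ 6.30000e-01  4.30000e-01 -6.40000e-01  6.93930e+02]
 [ 2.00000e-02 -8.40000e-01 -5.40000e-01  7.27870e+02]
 [ 0.00000e+00  0.00000e+00  0.00000e+00  1.00000e+00]] 0.05685349347306873 [[439.   0. 255.]
 [  0. 439. 195.]
 [  0.   0.   1.]]
top [[ 0.00000e+00 -1.00000e+00  8.00000e-02  5.04340e+02]
 [-1.00000e+00  0.00000e+00  2.00000e-02 -1.70000e+01]
 [-2.00000e-02 -8.00000e-02 -1.00000e+00  1.14687e+03]
 [ 0.00000e+00  0.00000e+00  0.00000e+00  1.00000e+00]] -0.11753384208872437 [[428.   0. 253.]
 [  0. 428. 192.]
 [  0.   0.   1.]]
```

View pics/scene0.png

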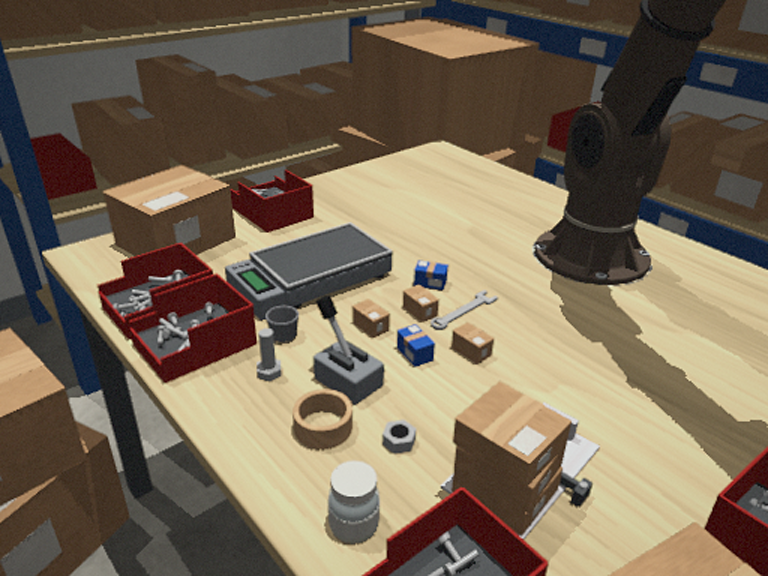

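View pics/top0.png

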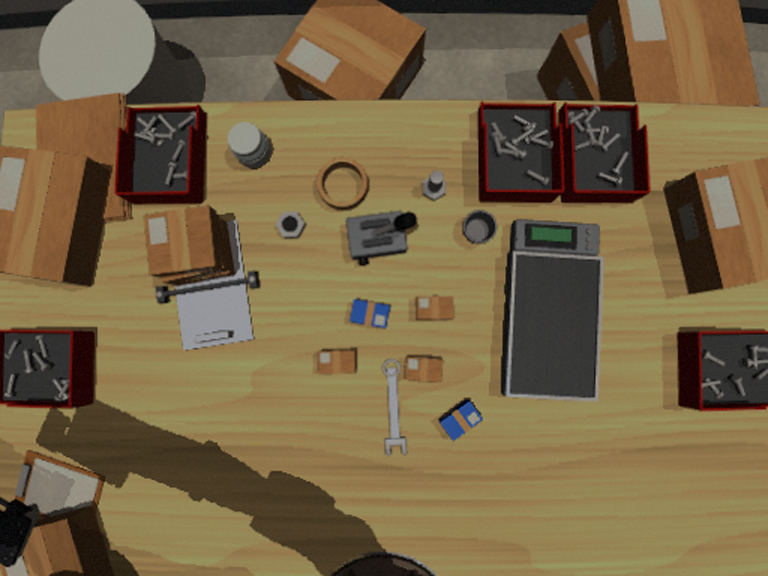

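Views show: three brown cartons in top0 at (435,307), (337,361) and (424,369). The blue look-alikes are at (371,313) and (460,419). The lever knob is at (404,220), the scale bed at (553,325), the plate grip at (215,335) and the stop rail bar at (208,287). The stack is at (180,240). Next I'll measure these.

Run:
```python
from h import *
d=np.load('top0.npz');I=d['img'];W=d['W']
hsv=cv2.cvtColor(I,cv2.COLOR_RGB2HSV)
def rect(m,name,z=None):
    P=W[m];P=P[~np.isnan(P[:,0])]
    if len(P)<8: print(name,len(P));return
    r=cv2.minAreaRect(P[:,:2].astype(np.float32)); print(name,len(P),'z',np.percentile(P[:,2],[5,50,95]).round(1),'c',np.round(r[0],1),'size',np.round(r[1],1),'ang',round(r[2],1),'med',np.median(P[:,:2],0).round(1))
def win(x0,y0,x1,y1):
    m=np.zeros(I.shape[:2],bool);m[int(y0/1.5):int(y1/1.5),int(x0/1.5):int(x1/1.5)]=1;return m
Z=W[...,2]
for n,b in dict(c1=(410,290,460,325),c2=(310,343,362,380),c3=(400,350,446,386),b1=(345,293,395,333),b2=(435,395,485,445)).items():
    rect(win(*b)&(Z>34)&(Z<48),n)
rect(win(345,200,425,270)&(Z>44)&(Z<56),'iso top')
rect(win(345,190,430,280)&(Z>110),'knob')
rect(win(345,190,430,280)&(Z>10)&(Z<44),'iso low')
rect(win(500,215,610,400)&(Z>57)&(Z<65),'rim')
rect(win(500,215,610,400)&(Z>52)&(Z<57),'bed')
rect(win(500,215,610,400)&(Z>40)&(Z<53),'head')
rect(win(140,260,265,305)&(Z>18)&(Z<40),'rail')
rect(win(165,285,260,360)&(Z>3)&(Z<10),'plate')
rect(win(165,310,260,360)&(Z>28)&(Z<55),'grip')
rect(win(140,200,240,285)&(Z>130)&(Z<160),'boxtop')
for n,b in dict(tape=(310,150,375,215),nut=(270,205,312,245),bolt=(415,165,450,205),cup=(455,205,500,250)).items(): rect(win(*b)&(Z>12),n)
d2=np.load('scene0.npz');Z2=d2['W'][...,2];W=d2['W'];I=d2['img']
rect(win(310,285,345,325)&(Z2>100),'knob2')
rect(win(560,400,582,440)&(Z2>30)&(Z2<55),'grip2')
save(np.load('top0.npz')['img'][120:270,90:290],'crop1.png',4)
```

```text
c1 386 z [35.9 39.5 43. ] c [561.8 -87.4] size [62.8 39.2] ang 89.9 med [563.  -87.2]
c2 364 z [36.6 39.7 43.2] c [468.6  83.5] size [38.9 62.6] ang 0.2 med [468.7  80.9]
c3 389 z [36.2 39.4 43. ] c [455.6 -68.1] size [64.2 40.4] ang 84.8 med [454.9 -68.6]
b1 375 z [37.  39.8 43. ] c [552.3  25. ] size [63.6 39.8] ang 79.9 med [552.6  24.2]
b2 404 z [35.9 39.2 42.4] c [ 367.  -133.3] size [41.6 64.7] ang 36.3 med [ 367.4 -132.9]
iso top 663 z [45.8 49.5 53.1] c [689.2  13.7] size [ 68.8 100.8] ang 6.7 med [684.2  24.1]
knob 152 z [122.8 139.8 147.8] c [694.  -34.3] size [24.4 38.1] ang 10.8 med [692.7 -34. ]
iso low 213 z [13.  29.5 43. ] c [706.7  -5.9] size [135.7 147.9] ang 0.3 med [739.5  38. ]
rim 1079 z [57.1 58.5 62.3] c [ 549.6 -293.2] size [158.5 289.5] ang 86.9 med [ 533.9 -287.2]
bed 4346 z [52.3 54.3 56.6] c [ 556.9 -294.5] size [159.5 302.7] ang 86.6 med [ 533.8 -292.2]
head 2633 z [45.7 51.2 52.9] c [ 559.2 -290.9] size [154.3 306. ] ang 86.3 med [ 611.3 -293.6]
rail 351 z [20.3 26.  33.8] c [612.1 318.2] size [ 54.8 183.6] ang 9.3 med [601.5 311.4]
plate 1561 z [3.3 6.  9. ] c [536.6 310.8] size [133.1 173.3] ang 0.5 med [548.3 307. ]
grip 110 z [36.  40.3 44.7] c [511.1 299.7] size [12.6 59.1] ang 10.6 med [510.4 299.8]
boxtop 1875 z [137.5 140.9 144. ] c [665.1 328.4] size [103.2 112.4] ang 7.3 med [663.9 327.4]
tape 446 z [16.7 38.3 42.3] c [782.5  72.6] size [89.7 85. ] ang 0.5 med [783.6  73. ]
nut 258 z [16.7 21.7 25.1] c [710.4 166.7] size [48.9 44.6] ang 33.4 med [709.3 166.7]
bolt 222 z [13.8 33.2 87.7] c [776.8 -90. ] size [37.9 38.5] ang 88.9 med [772.5 -88.3]
cup 215 z [15.3 40.2 46.6] c [ 701.2 -167.6] size [55.8 58.6] ang 88.8 med [ 711.9 -174.7]
knob2 179 z [111.1 132.7 146.5] c [698.8 -33. ] size [23.1 38.7] ang 10.4 med [700.6 -28. ]
grip2 50 z [32.1 40.3 43. ] c [507.4 316.1] size [30. 12.] ang 82.4 med [508.7 323.8]
```

View pics/crop1.png

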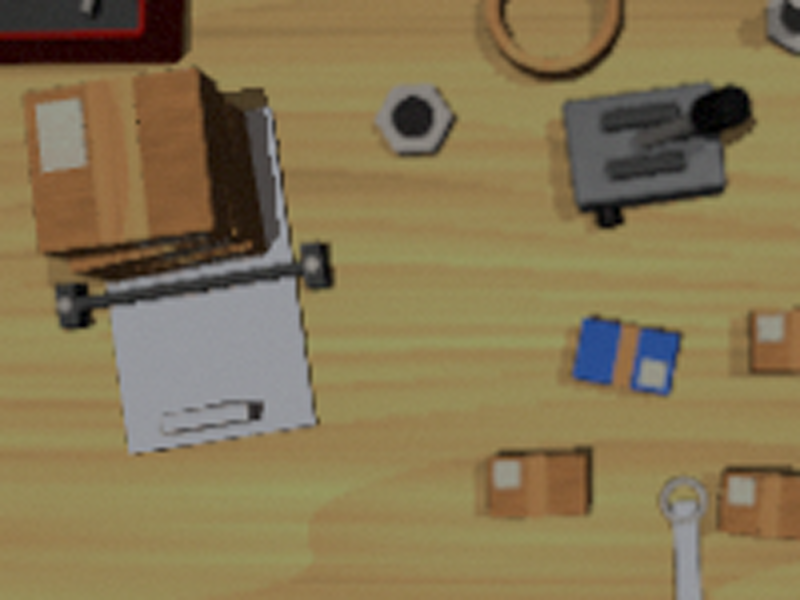

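The crop confirms the plate grip at crop (212,415), brown cartons at (540,483) and (762,503), and blue at (628,355), which is not meant. The lever leans towards world -y, knob at about (695,-34), so it is on. First I spin the tool square and shut the fingers.

{"fn": "step_arm", "kwargs": {"plan": [0,0,0,0.168,-1,0,0,0,0.168,-1,0,0,0,0.168,-1,0,0,0,0.168,-1,0,0,0,0.168,-1,0,0,0,0.168,-1,0,0,0,0,-1,0,0,0,0,-1]}}

```text
time_s: 1.1
tool_pos: [267.1, 564.9, 197.1]
ee_rot: [1.116, 1.265, -1.117]
ft_force: [0.0, 0.2, -0.2]
width: 16.3
```

```bash
cat >> h.py <<'E'
def go(x,y,z,th=None):
    "tool-axis units (ty,tz,tx) of the way to a world point with tool y now; th: wanted yaw deg -> spin"
    s=bot.state();M=R.from_rotvec(s['ee_rot']).as_matrix()
    yaw=np.degrees(np.arctan2(M[1,1],M[0,1]))
    u=M.T@(np.array([x,y,z])-s['tool_pos'])/30
    print('t %.1f pos %s yaw %.1f w %.1f F %s q7 %.2f | units tx %.2f ty %.2f tz %.2f'%(s['time_s'],s['tool_pos'].round(1),yaw,s['width'],s['ft_force'].round(1),s['q'][6],*u),'spin %.3f'%np.radians(yaw-th) if th is not None else '')
E
python3 -c "
from h import *
go(705,-90,196,6.7); print(R.from_rotvec(bot.state()['ee_rot']).as_matrix().round(3))"
```

```text
t 1.1 pos [267.1 564.9 197.1] yaw 7.1 w 16.3 F [ 0.   0.2 -0.2] q7 -0.98 | units tx 0.05 ty 11.77 tz 23.48 spin 0.008
[[-0.     0.992  0.124]
 [-0.     0.124 -0.992]
 [-1.    -0.     0.   ]]
```

{"fn": "step_arm", "kwargs": {"plan": [0,0.49,0.98,0,-1,0,0.49,0.98,0,-1,0,0.49,0.98,0,-1,0,0.49,0.98,0,-1,0,0.49,0.98,0,-1,0,0.49,0.98,0,-1,0,0.49,0.98,0,-1,0,0.49,0.98,0,-1,0,0.49,0.98,0,-1,0,0.49,0.98,0,-1,0,0.49,0.98,0,-1,0,0.49,0.98,0,-1]}}

```text
time_s: 2.6
tool_pos: [485.5, 235.1, 197.4]
ee_rot: [1.118, 1.265, -1.117]
ft_force: [0.3, 0.9, -0.0]
width: 0.7
```

{"fn": "step_arm", "kwargs": {"plan": [0,0.49,0.98,0,-1,0,0.49,0.98,0,-1,0,0.49,0.98,0,-1,0,0.49,0.98,0,-1,0,0.49,0.98,0,-1,0,0.49,0.98,0,-1,0,0.49,0.98,0,-1,0,0.49,0.98,0,-1,0,0.49,0.98,0,-1,0,0.49,0.98,0,-1,0,0.49,0.98,0,-1,0,0.49,0.98,0,-1,0,0,0,0,-1,0,0,0,0,-1]}}

```text
time_s: 4.35
tool_pos: [702.3, -92.3, 197.0]
ee_rot: [1.119, 1.266, -1.118]
ft_force: [-0.4, -0.2, -0.3]
width: 0.1
```

```bash
python3 -c "
from h import *
go(705,-90,122,6.7); go(690,15,122)"
```

```text
t 4.3 pos [702.3 -92.3 197. ] yaw 7.0 w 0.1 F [-0.4 -0.2 -0.3] q7 0.39 | units tx 2.50 ty 0.10 tz -0.06 spin 0.006
t 4.3 pos [702.3 -92.3 197. ] yaw 7.0 w 0.1 F [-0.4 -0.2 -0.3] q7 0.39 | units tx 2.50 ty 0.03 tz -3.60
```

{"fn": "step_arm", "kwargs": {"plan": [0.62,0,0,0,-1,0.62,0,0,0,-1,0.62,0,0,0,-1,0.62,0,0,0,-1,0,0,0,0,-1,0,0,-0.36,0,-1,0,0,-0.36,0,-1,0,0,-0.36,0,-1,0,0,-0.36,0,-1,0,0,-0.36,0,-1,0,0,-0.36,0,-1,0,0,-0.36,0,-1,0,0,-0.36,0,-1,0,0,-0.36,0,-1,0,0,-0.3,0,-1,0,0,0,0,-1,0,0,0.6,0,-1,-0.9,0,0,0,-1,-0.9,0,0,0,-1,-0.9,0,0,0,1]}}

```text
time_s: 6.85
tool_pos: [691.9, -8.3, 204.9]
ee_rot: [1.121, 1.262, -1.122]
ft_force: [0.8, 0.1, 0.0]
width: 6.3
```

```bash
cat >> h.py <<'E'
def rect(W,m,name):
    P=W[m];P=P[~np.isnan(P[:,0])]
    if len(P)<8: print(name,len(P));return None
    r=cv2.minAreaRect(P[:,:2].astype(np.float32)); print(name,len(P),'z',np.percentile(P[:,2],[5,50,95]).round(1),'c',np.round(r[0],1),'size',np.round(r[1],1),'ang',round(r[2],1),'med',np.median(P[:,:2],0).round(1)); return r
def box(W,x0,x1,y0,y1,z0,z1):
    return (W[...,0]>x0)&(W[...,0]<x1)&(W[...,1]>y0)&(W[...,1]<y1)&(W[...,2]>z0)&(W[...,2]<z1)
E
python3 - <<'E'
from h import *
# grip (511,300), 9deg; approach centre 30 mm further out
c,s=np.cos(.157),np.sin(.157)
go(511-32*c,300-32*s,196,9.)
f=grab('scene');W=cloud(f);rect(W,box(W,600,760,-90,120,100,165),'knob')
save(f['img'][180:300,180:310],'k1.png',4)
d=np.load('top0.npz');W=d['W']
r=[]
# bed: scale dark flat; look at rim brightness
m=box(W,380,680,-390,-200,52,64);rect(W,m,'scale')
g=cv2.cvtColor(d['img'],cv2.COLOR_RGB2GRAY)
rect(W,box(W,380,655,-390,-200,50,70)&(g>110),'rim bright')
E
```

```text
t 6.8 pos [691.9  -8.3 204.9] yaw 6.8 w 6.3 F [0.8 0.1 0. ] q7 0.26 | units tx 0.28 ty -5.84 tz -10.88 spin -0.039
knob 197 z [102.9 131.1 146.7] c [698.2 -31. ] size [24.7 42. ] ang 25.7 med [699.9 -26.8]
scale 5290 z [52.4 54.9 60. ] c [ 543.6 -293.4] size [159.6 279.6] ang 86.8 med [ 528.8 -291.8]
rim bright 631 z [55.8 59.1 63. ] c [ 528.  -292.6] size [159.4 248.5] ang 86.8 med [ 518.1 -286.1]
```

View pics/k1.png

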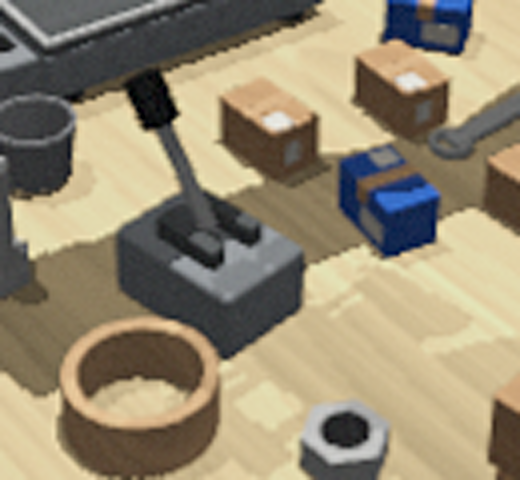

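The picture still shows the lever knob at crop (150,95), leaning to -y, so it did not flip. I'll repeat the push in parts and watch where it goes.

{"fn": "step_arm", "kwargs": {"plan": [0,0,0.95,0,-1,0,0,0.95,0,-1,0,0,0.95,0,-1,0,0,0,0,-1,0.9,0,0,0,-1,0.9,0,0,0,-1,0.9,0,0,0,-1,0.3,0,0,0,-1,0,0,0,0,-1,0,0,0,0,-1,0,0,-0.36,0,-1,0,0,-0.36,0,-1,0,0,-0.36,0,-1,0,0,-0.36,0,-1,0,0,-0.36,0,-1,0,0,0,0,-1]}}

```text
time_s: 8.9
tool_pos: [697.2, -43.9, 119.0]
ee_rot: [1.119, 1.252, -1.123]
ft_force: [-7.4, -15.7, 27.4]
width: 0.6
```

Run:
```python
from h import *
go(690,30,122,6.7)
f=grab('scene')
save(f['img'][120:300,150:330],'k2.png',3.3)
```

```text
t 8.9 pos [697.2 -43.9 119. ] yaw 6.7 w 0.6 F [ -7.4 -15.7  27.4] q7 0.34 | units tx -0.12 ty 0.05 tz -2.47 spin -0.000
```

View pics/k2.png

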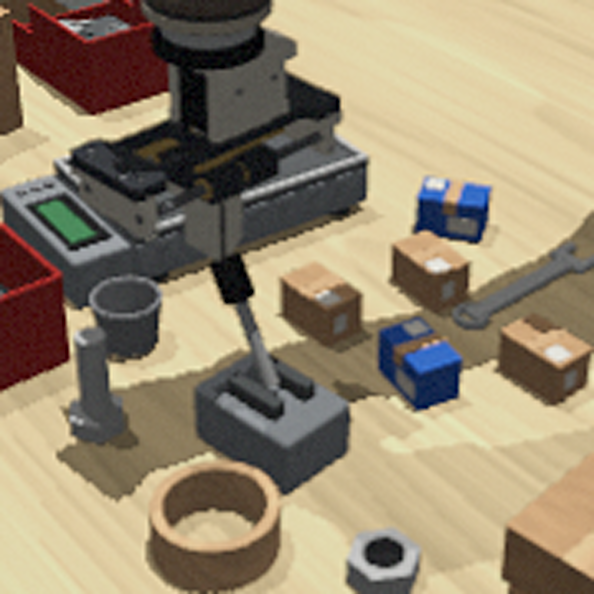

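The fingers at crop (228,240) seem to end on the knob's top at (230,262), which disagrees with TCP z 119. I'll check with depth.

Run:
```python
from h import *
f=grab('scene');W=cloud(f);I=f['img']
# knob/finger column in the crop: full-res col 150+230/3.3=219.7
for v in range(180,240,3):
    print(v,[ (W[v,u].round(0).astype(int).tolist(),int(I[v,u].sum())) if np.isfinite(W[v,u,0]) else None for u in (214,219,224)])
f=grab('top');W=cloud(f);rect(W,box(W,600,760,-120,120,56,170),'iso stuff')
```

```text
180 [([724, -5, 223], 80), ([691, -33, 197], 197), ([549, -213, 60], 324)]
183 [([705, -34, 194], 260), ([689, -37, 187], 252), ([551, -211, 51], 223)]
186 [([708, -30, 189], 251), ([692, -32, 182], 253), ([546, -218, 36], 190)]
189 [([707, -32, 179], 254), ([690, -36, 171], 245), ([548, -216, 26], 174)]
192 [([706, -33, 170], 254), ([691, -34, 164], 264), ([550, -213, 18], 169)]
195 [([706, -34, 161], 242), ([692, -34, 156], 261), ([544, -222, 1], 217)]
198 [([579, -225, 2], 199), ([700, -23, 156], 49), ([553, -209, 0], 515)]
201 [([708, -32, 146], 43), ([702, -20, 150], 54), ([685, -24, 141], 295)]
204 [([708, -33, 137], 439), ([704, -18, 143], 43), ([689, -18, 137], 8)]
207 [([605, -188, 0], 618), ([705, -16, 136], 47), ([692, -14, 132], 20)]
210 [([615, -173, 2], 598), ([705, -16, 128], 15), ([696, -9, 127], 77)]
213 [([624, -161, 2], 615), ([613, -152, 3], 592), ([694, -12, 117], 208)]
216 [([632, -149, 2], 601), ([620, -142, 1], 623), ([697, -8, 111], 231)]
219 [([638, -141, -1], 595), ([628, -130, 1], 613), ([697, -8, 102], 202)]
222 [([647, -127, 1], 608), ([637, -117, 2], 581), ([696, -10, 91], 459)]
225 [([655, -116, 1], 612), ([645, -106, 2], 614), ([634, -98, 2], 616)]
228 [([665, -102, 3], 616), ([651, -99, -1], 330), ([679, -35, 50], 267)]
231 [([670, -94, 1], 377), ([696, -32, 51], 282), ([686, -25, 50], 214)]
234 [([713, -30, 51], 275), ([714, -7, 65], 240), ([706, 3, 67], 223)]
237 [([719, -22, 49], 213), ([716, -4, 59], 100), ([709, 8, 63], 246)]
iso stuff 0
```

Run:
```python
from h import *
s=bot.state(); print({k:np.round(v,2).tolist() for k,v in s.items()})
f=grab('top');W=cloud(f);print(np.isfinite(W[...,0]).mean()); rect(W,box(W,580,810,-200,120,56,160),'stuff'); save(f['img'][90:230,220:390],'k3.png',4)
```

```text
{'time_s': 9.05, 'q': [-0.28, 0.64, 0.44, 1.5, -0.29, 1.06, 0.34], 'joint_vel': [0.0, 0.0, -0.0, -0.0, 0.0, 0.0, 0.0], 'effort': [-11.33, -60.18, -3.0, -24.6, -5.37, -1.37, -0.09], 'tool_pos': [697.19, -44.34, 118.82], 'ee_rot': [1.12, 1.25, -1.12], 'ft_force': [-7.11, -16.0, 27.0], 'wrist_torque': [-3.42, 1.72, 0.09], 'width': 0.3}
0.9962005615234375
stuff 109 z [58.7 80.1 85.9] c [ 776.7 -176.7] size [60.5 24.2] ang 26.3 med [ 762.2 -174.8]
```

{"fn": "step_arm", "kwargs": {"plan": [0,0,0,0,-1,0,0,0,0,-1,0,0,0,0,-1]}}

```text
time_s: 9.48
tool_pos: [697.2, -44.5, 118.8]
ee_rot: [1.12, 1.252, -1.124]
ft_force: [-6.9, -15.6, 26.3]
width: 0.3
```

View pics/k3.png

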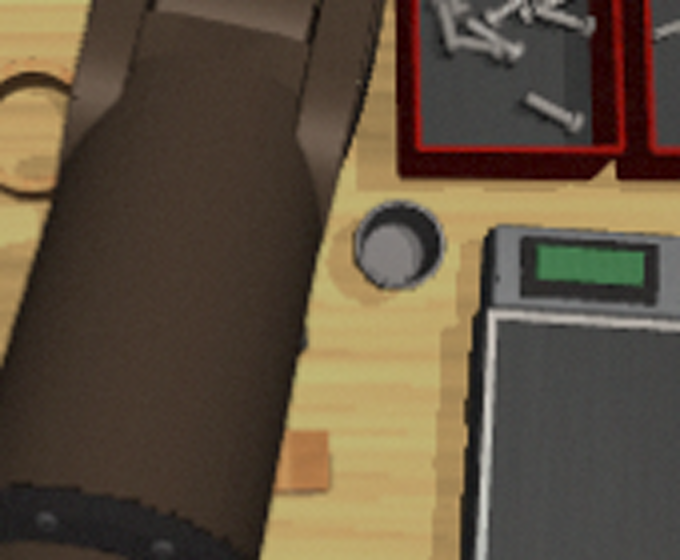

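k3's top view is blocked by the arm. The force runs along the lever: the grippy fingertip jams the knob against its pivot when I push straight. I'll back off and push along an arc instead.

{"fn": "step_arm", "kwargs": {"plan": [0,0,0.5,0,-1,0,0,0.5,0,-1,0,0,0,0,-1,0,0,0,0,-1]}}

```text
time_s: 9.98
tool_pos: [699.3, -65.2, 113.4]
ee_rot: [1.119, 1.265, -1.119]
ft_force: [0.2, 0.5, 0.1]
width: 0.3
```

{"fn": "step_arm", "kwargs": {"plan": [-0.27,0,-0.33,0,-1,-0.24,0,-0.33,0,-1,-0.2,0,-0.33,0,-1,-0.15,0,-0.33,0,-1,-0.1,0,-0.33,0,-1,-0.06,0,-0.33,0,-1,-0.03,0,-0.33,0,-1,0,0,-0.33,0,-1,0,0,-0.33,0,-1,0,0,0,0,-1]}}

```text
time_s: 11.22
tool_pos: [688.5, 23.5, 145.2]
ee_rot: [1.119, 1.265, -1.118]
ft_force: [-0.0, -0.8, -0.1]
width: 0.6
```

Run:
```python
from h import *
go(690,30,122,6.7)
f=grab('scene');W=cloud(f);g=f['img'].sum(-1);rect(W,box(W,650,750,-90,120,95,160)&(g<110),'knob dark')
```

```text
t 11.2 pos [688.5  23.5 145.2] yaw 7.0 w 0.6 F [-0.  -0.8 -0.1] q7 0.24 | units tx 0.77 ty 0.08 tz -0.21 spin 0.006
knob dark 119 z [122.2 135.7 147.8] c [699.9 -29.9] size [22.4 22.4] ang 82.1 med [701.1 -28.4]
```

Run:
```python
from h import *
f=grab('scene')
save(f['img'][140:270,170:310],'k4.png',4)
```

View pics/k4.png

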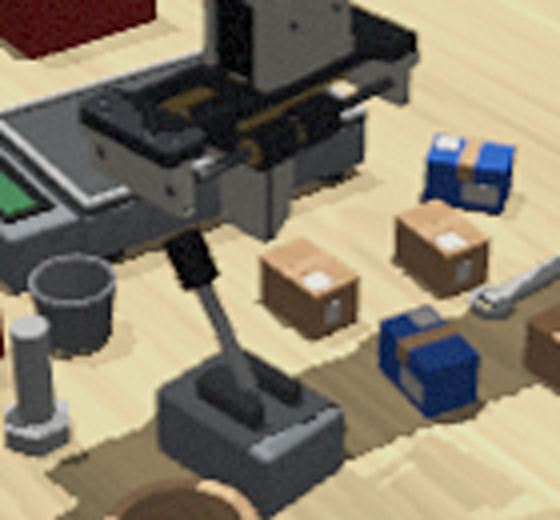

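The picture shows the finger at crop (265,235) already past the knob at (193,258), and the lever has not moved. I'll grasp the knob instead and carry it over its arc.

{"fn": "step_arm", "kwargs": {"plan": [-0.8,0,0,0,0.3,-0.8,0,0,0,0.3,-0.4,0,0,0,0.3,0,0,0.65,0,0.3,0,0,0.65,0,0.3,0,0,0.65,0,0.3,0,0,0,0,0.3,0,0,0,0,0.3,0,0,0,0,0.3]}}

```text
time_s: 12.45
tool_pos: [695.7, -34.8, 205.2]
ee_rot: [1.119, 1.265, -1.118]
ft_force: [0.2, -0.9, 0.1]
width: 59.9
```

Run:
```python
from h import *
go(696,-34,112,6.7)
```

```text
t 12.4 pos [695.7 -34.8 205.2] yaw 7.0 w 59.9 F [ 0.2 -0.9  0.1] q7 0.31 | units tx 3.11 ty 0.01 tz -0.02 spin 0.005
```

{"fn": "step_arm", "kwargs": {"plan": [0.78,0,0,0,0.3,0.78,0,0,0,0.3,0.78,0,0,0,0.3,0.77,0,0,0,0.3,0,0,0,0,-1,0,0,0,0,-1,0,0,0,0,-1,0,0,0,0,-1,0,0,0,0,-1,0,0,0,0,-1], "newtons": 4}}

```text
time_s: 13.7
tool_pos: [694.9, -36.1, 112.7]
ee_rot: [1.12, 1.265, -1.12]
ft_force: [-4.7, 0.4, 6.6]
width: 24.8
```

{"fn": "step_arm", "kwargs": {"plan": [-0.17,0,-0.29,0,-1,-0.15,0,-0.33,0,-1,-0.1,0,-0.33,0,-1,-0.06,0,-0.33,0,-1,-0.02,0,-0.33,0,-1,0.02,0,-0.33,0,-1,0.06,0,-0.33,0,-1,0.1,0,-0.33,0,-1,0,0,0,0,-1,0,0,0,0,0.5,0,0,0,0,0.5,0,0,0,0,0.5,0,0,0,0,0.5]}}

```text
time_s: 15.32
tool_pos: [686.5, 41.4, 121.8]
ee_rot: [1.12, 1.264, -1.119]
ft_force: [0.3, 0.5, -0.1]
width: 62.1
```

Run:
```python
from h import *
go(690,30,122,6.7)
f=grab('scene');W=cloud(f);g=f['img'].sum(-1);rect(W,box(W,650,750,-90,120,95,160)&(g<110),'knob dark')
save(f['img'][140:270,170:310],'k5.png',4)
```

```text
t 15.3 pos [686.5  41.4 121.8] yaw 6.9 w 62.1 F [ 0.3  0.5 -0.1] q7 0.22 | units tx -0.01 ty 0.07 tz 0.39 spin 0.004
knob dark 152 z [120.3 139.2 154.9] c [673.6  57.4] size [52.  29.7] ang 29.8 med [689.2  66.9]
```

View pics/k5.png

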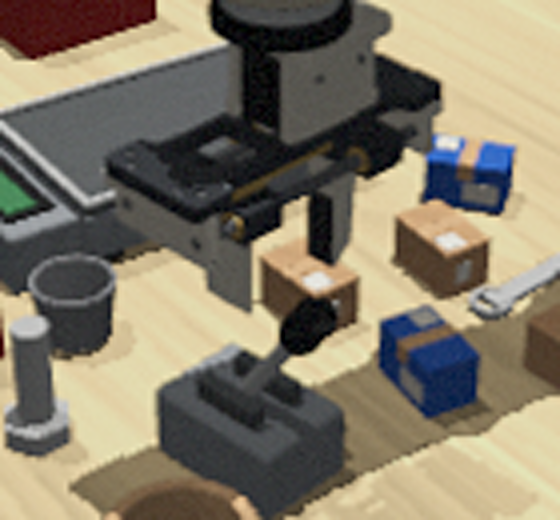

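k5 shows the knob at crop (310,325), leaning to +y, so the isolator is off. Next is the plate: lift and go over its grip.

{"fn": "step_arm", "kwargs": {"plan": [-0.95,0,0,0,0.5,-0.95,0,0,0,0.5,-0.95,0,0,0,0.5,0,0,0,0,1,0,0,0,-0.02,1]}}

```text
time_s: 16.0
tool_pos: [686.0, 41.5, 206.5]
ee_rot: [1.104, 1.274, -1.105]
ft_force: [-0.3, -0.4, -0.8]
width: 84.3
```

Run:
```python
from h import *
go(479,295,205,9.)
```

```text
t 16.0 pos [686.   41.5 206.5] yaw 8.1 w 84.3 F [-0.3 -0.4 -0.8] q7 0.21 | units tx 0.06 ty -5.63 tz -9.34 spin -0.015
```

{"fn": "step_arm", "kwargs": {"plan": [0,-0.563,-0.934,-0.015,1,0,-0.563,-0.934,0,1,0,-0.563,-0.934,0,1,0,-0.563,-0.934,0,1,0,-0.563,-0.934,0,1,0,-0.563,-0.934,0,1,0,-0.563,-0.934,0,1,0,-0.563,-0.934,0,1,0,-0.563,-0.934,0,1,0,-0.563,-0.934,0,1,0,0,0,0,1,0,0,0,0,1]}}

```text
time_s: 17.5
tool_pos: [476.2, 291.6, 206.5]
ee_rot: [1.092, 1.279, -1.094]
ft_force: [0.5, -1.0, -0.5]
width: 91.7
```

Run:
```python
from h import *
go(478,295,16,9.)
f=grab('scene');W=cloud(f)
rect(W,box(W,490,530,255,345,33,50),'grip scene'); rect(W,box(W,590,730,260,400,134,150),'boxtop scene')
```

```text
t 17.5 pos [476.2 291.6 206.5] yaw 9.0 w 91.7 F [ 0.5 -1.  -0.5] q7 -0.34 | units tx 6.35 ty 0.08 tz -0.11 spin -0.001
grip scene 73 z [35.5 40.8 42.9] c [509.2 301.3] size [11.9 57.9] ang 3.4 med [510.  310.1]
boxtop scene 2351 z [137.9 141.1 143. ] c [666.5 330.2] size [102.6 110.6] ang 7.9 med [671.6 334.9]
```

{"fn": "step_arm", "kwargs": {"plan": [0.9,0.05,-0.11,0,1,0.9,0,0,0,1,0.9,0,0,0,1,0.9,0,0,0,1,0.9,0,0,0,1,0.9,0,0,0,1,0.5,0,0,0,1,0.4,0,0,0,1,0,0,0,0,1,0,0,0,0,1]}}

```text
time_s: 18.8
tool_pos: [477.8, 296.0, 18.9]
ee_rot: [1.095, 1.279, -1.093]
ft_force: [-0.8, 0.6, 0.0]
width: 91.9
```

Run:
```python
from h import *
go(478,295,16,9.)
f=grab('scene');save(f['img'][230:384,270:430],'p1.png',4)
```

```text
t 18.8 pos [477.8 296.   18.9] yaw 8.9 w 91.9 F [-0.8  0.6  0. ] q7 -0.24 | units tx 0.10 ty 0.00 tz 0.03 spin -0.001
```

View pics/p1.png

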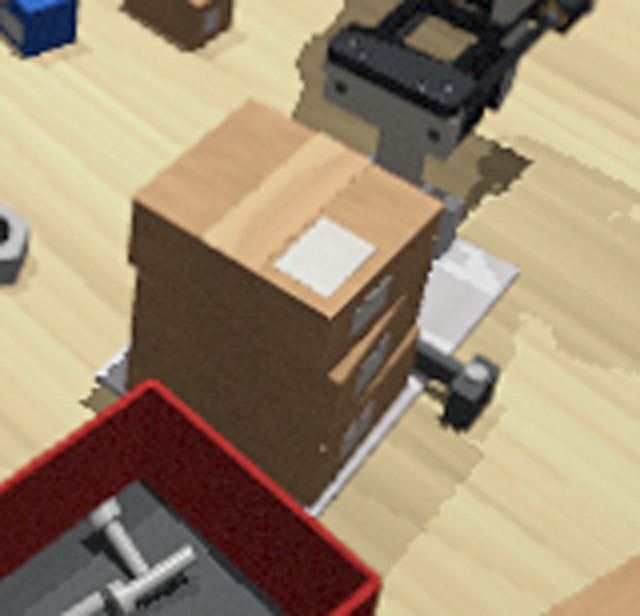

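p1 shows the stack standing, top face at crop (290,200). The gripper straddles the grip, clear of the boxes. I'll pull a little with the far finger, then close on the grip.

{"fn": "step_arm", "kwargs": {"plan": [0.1,-0.15,0,0,1,0,-0.2,0,0,1,0,-0.25,0,0,1,0,-0.25,0,0,1,0,-0.25,0,0,1,0,-0.25,0,0,1,0,0,0,0,1,0,0,0,0,1]}}

```text
time_s: 19.85
tool_pos: [437.5, 289.6, 15.3]
ee_rot: [1.094, 1.279, -1.093]
ft_force: [0.2, -0.9, 0.0]
width: 91.4
```

```bash
cat >> h.py <<'E'
def look_plate():
    f=grab('scene');W=cloud(f); g=rect(W,box(W,330,540,240,345,33,50),'grip'); rect(W,box(W,580,740,260,400,125,150),'boxtop'); return f,W
E
python3 - <<'E'
from h import *
go(478,295,16,9.);look_plate()
E
```

```text
t 19.9 pos [437.5 289.6  15.3] yaw 8.9 w 91.4 F [ 0.2 -0.9  0. ] q7 -0.27 | units tx -0.02 ty 1.36 tz 0.03 spin -0.001
grip 88 z [35.1 40.3 46.8] c [453.1 309.6] size [ 58.  133.6] ang 81.4 med [509.2 307. ]
boxtop 2612 z [129.4 140.9 143. ] c [665.8 330.3] size [104.2 110.3] ang 7.8 med [675.5 336.8]
```

Run:
```python
from h import *
f=grab('scene');W=cloud(f)
for z0 in (3,12,20,33,45,60):
    m=box(W,380,560,230,350,z0,z0+ (5 if z0<10 else 8)); P=W[m]
    print(z0,len(P),np.percentile(P[:,0],[0,5,50,95,100]).round(0) if len(P) else'',np.percentile(P[:,1],[0,5,50,95,100]).round(0) if len(P) else'')
save(f['img'][210:330,320:430],'p2.png',5)
```

```text
3 156 [405. 454. 512. 547. 559.] [282. 327. 341. 349. 350.]
12 12 [504. 506. 511. 513. 513.] [325. 325. 329. 330. 330.]
20 11 [505. 506. 511. 514. 514.] [325. 325. 327. 330. 330.]
33 48 [502. 503. 509. 513. 515.] [271. 281. 313. 330. 331.]
45 13 [380. 386. 486. 492. 492.] [289. 290. 293. 309. 310.]
60 44 [383. 387. 499. 505. 506.] [276. 281. 297. 310. 311.]
```

View pics/p2.png

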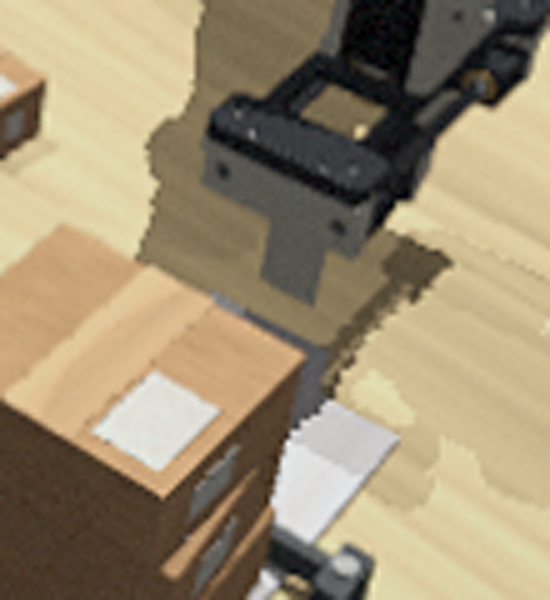

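p2 shows the far finger's tip at crop (300,290), hanging over the grip, which has not moved. The tip is really at about z 45, not 15. That also explains the lever misses. I'll measure the tip against the reported TCP.

Run:
```python
from h import *
f=grab('scene');W=cloud(f);T=np.array(f['pose']);K=f['intrinsics']
print(bot.state()['tool_pos'].round(1))
for v in range(252,275):
    r=[(u,W[v,u].round(0).astype(int).tolist()) for u in range(370,388,3)]
    print(v,r)
```

```text
[437.6 289.5  15.2]
252 [(370, [527, 293, 112]), (373, [526, 300, 116]), (376, [527, 307, 121]), (379, [523, 312, 122]), (382, [524, 319, 128]), (385, [528, 328, 136])]
253 [(370, [406, 221, -3]), (373, [526, 300, 113]), (376, [524, 306, 116]), (379, [522, 312, 119]), (382, [522, 318, 123]), (385, [520, 324, 126])]
254 [(370, [412, 225, -1]), (373, [407, 231, 0]), (376, [525, 307, 114]), (379, [524, 313, 118]), (382, [525, 321, 123]), (385, [520, 325, 124])]
255 [(370, [415, 228, -1]), (373, [407, 231, -3]), (376, [524, 307, 111]), (379, [523, 313, 115]), (382, [523, 320, 119]), (385, [522, 326, 123])]
256 [(370, [422, 232, 3]), (373, [413, 235, 0]), (376, [504, 296, 90]), (379, [525, 315, 114]), (382, [522, 320, 116]), (385, [525, 328, 123])]
257 [(370, [420, 232, -2]), (373, [504, 289, 82]), (376, [505, 297, 88]), (379, [503, 303, 91]), (382, [524, 322, 116]), (385, [522, 327, 118])]
258 [(370, [425, 235, -1]), (373, [504, 290, 79]), (376, [502, 296, 83]), (379, [506, 305, 91]), (382, [521, 321, 111]), (385, [522, 327, 115])]
259 [(370, [429, 238, 0]), (373, [503, 290, 76]), (376, 
[... 1512 characters left out ...]
 [(370, [460, 263, -1]), (373, [456, 268, 1]), (376, [447, 271, -2]), (379, [442, 276, -1]), (382, [488, 308, 49]), (385, [429, 284, -3])]
271 [(370, [461, 264, -3]), (373, [455, 268, -3]), (376, [451, 274, -1]), (379, [446, 278, -1]), (382, [487, 308, 45]), (385, [435, 287, 0])]
272 [(370, [466, 267, 0]), (373, [459, 271, -2]), (376, [456, 277, 1]), (379, [448, 280, -1]), (382, [443, 285, -1]), (385, [438, 290, 0])]
273 [(370, [510, 294, 41]), (373, [464, 274, 0]), (376, [456, 278, -2]), (379, [450, 282, -2]), (382, [446, 287, 0]), (385, [442, 292, 1])]
274 [(370, [512, 295, 40]), (373, [507, 300, 41]), (376, [462, 281, 1]), (379, [456, 286, 1]), (382, [449, 290, 0]), (385, [442, 293, -1])]
```

{"fn": "step_arm", "kwargs": {"plan": [-0.5,0,0,0,1,0,0.7,0,0,1,0,0.7,0,0,1,0,0,0,0,1,0.5,0,0,0,1,0.3,0,0,0,1,0.25,0,0,0,1,0.25,0,0,0,1,0,0,0,0,1,0,0,0,0,1]}}

```text
time_s: 21.25
tool_pos: [478.9, 296.1, -8.6]
ee_rot: [1.094, 1.279, -1.093]
ft_force: [-0.6, -0.1, -0.0]
width: 91.6
```

{"fn": "step_arm", "kwargs": {"plan": [0.15,0,0,0,1,0.1,0,0,0,1,0,0,0,0,1]}}

```text
time_s: 21.62
tool_pos: [478.6, 295.9, -16.5]
ee_rot: [1.093, 1.279, -1.094]
ft_force: [-0.7, 0.2, 0.8]
width: 91.8
```

Reported z is -16.5 with no contact, so the height offset is real (about +27 mm). Pulling now.

{"fn": "step_arm", "kwargs": {"plan": [0,-0.15,0,0,1,0,-0.2,0,0,1,0,-0.25,0,0,1,0,-0.25,0,0,1,0,-0.25,0,0,1,0,-0.25,0,0,1,0,0,0,0,1,0,0,0,0,1]}}

```text
time_s: 22.62
tool_pos: [438.1, 289.6, -16.4]
ee_rot: [1.093, 1.28, -1.094]
ft_force: [0.3, 0.2, 0.1]
width: 91.9
```

Run:
```python
from h import *
go(478,295,-16,9.);f=grab('scene');W=cloud(f); rect(W,box(W,440,540,240,345,33,43),'grip'); rect(W,box(W,580,740,260,400,125,150),'boxtop')
```

```text
t 22.6 pos [438.1 289.6 -16.4] yaw 8.9 w 91.9 F [0.3 0.2 0.1] q7 -0.24 | units tx -0.01 ty 1.34 tz 0.03 spin -0.001
grip 64 z [33.6 39.1 42.1] c [490.8 299.4] size [26.6 57.7] ang 16.7 med [484.6 310.3]
boxtop 2564 z [129.4 140.9 143. ] c [657.5 326.8] size [104.3 110.9] ang 6.8 med [666.6 334.2]
```

{"fn": "step_arm", "kwargs": {"plan": [0,0,0,0,-1,0,0,0,0,-1,0,0,0,0,-1,0,0,0,0,-1,0,0,0,0,-1,0,0,0,0,-1,0,0,0,0,-1,0,0,0,0,-1,0,0,0,0,-1,0,0,0,0,-1], "newtons": 35}}

```text
time_s: 23.92
tool_pos: [439.0, 289.9, -16.2]
ee_rot: [1.094, 1.279, -1.093]
ft_force: [4.2, 0.7, -0.6]
width: 11.9
```

Run:
```python
from h import *
go(478,295,-16,9.);f=grab('scene');W=cloud(f); rect(W,box(W,400,540,240,345,33,43),'grip'); rect(W,box(W,580,740,260,400,125,150),'boxtop')
```

```text
t 23.9 pos [439.  289.9 -16.2] yaw 8.9 w 11.9 F [ 4.2  0.7 -0.6] q7 -0.24 | units tx -0.01 ty 1.31 tz 0.03 spin -0.001
grip 52 z [33.7 38.9 42. ] c [435.3 305.8] size [31.1 18.7] ang 58.9 med [440.8 310.1]
boxtop 2562 z [129.7 140.9 143.1] c [657.8 327. ] size [102.9 111.2] ang 6.1 med [666.6 333.5]
```

Gripped (11.9 mm). Pulling the remaining 64 mm gently.

{"fn": "step_arm", "kwargs": {"plan": [0,-0.2,0,0,-1,0,-0.2,0,0,-1,0,-0.2,0,0,-1,0,-0.2,0,0,-1,0,-0.2,0,0,-1,0,-0.2,0,0,-1,0,-0.2,0,0,-1,0,-0.2,0,0,-1,0,-0.2,0,0,-1,0,-0.2,0,0,-1,0,-0.2,0,0,-1,0,0,0,0,-1,0,0,0,0,-1,0,0,0,0,-1]}}

```text
time_s: 25.72
tool_pos: [372.5, 279.4, -16.2]
ee_rot: [1.093, 1.28, -1.094]
ft_force: [0.2, 0.9, 7.8]
width: 12.0
```

Run:
```python
from h import *
go(478,295,-16,9.);f=grab('scene');W=cloud(f); rect(W,box(W,580,740,260,400,125,150),'boxtop')
save(f['img'][180:384,250:512],'p3.png',2.8)
```

```text
t 25.7 pos [372.5 279.4 -16.2] yaw 9.0 w 12.0 F [0.2 0.9 7.8] q7 -0.29 | units tx -0.01 ty 3.55 tz 0.03 spin -0.001
boxtop 2387 z [128.8 135.  137. ] c [656.7 326.9] size [104.6 111.5] ang 6.0 med [663.5 332.8]
```

View pics/p3.png

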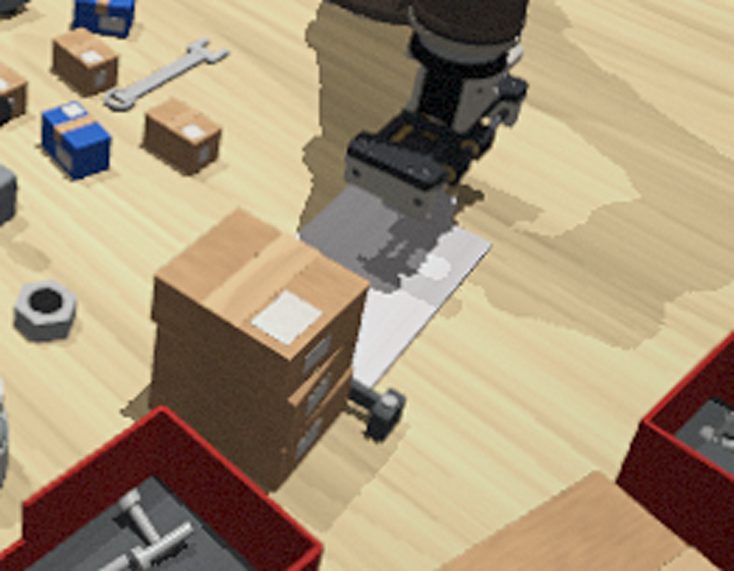

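p3 shows the stack standing with its top at crop (260,285), now at z 135 as expected on the bench. The plate at (420,290) is out, about 138 mm pulled. Lifting.

{"fn": "step_arm", "kwargs": {"plan": [-0.1,0,0,0,-1,-0.2,0,0,0,-1,-0.3,0,0,0,-1,-0.4,0,0,0,-1,-0.5,0,0,0,-1,-0.5,0,0,0,-1,-0.5,0,0,0,-1,-0.5,0,0,0,-1,-0.5,0,0,0,-1,-0.5,0,0,0,-1,0,0,0,0,-1,0,0,0,0,-1]}}

```text
time_s: 27.28
tool_pos: [373.3, 279.4, 103.5]
ee_rot: [1.093, 1.279, -1.094]
ft_force: [-0.0, -0.1, -3.3]
width: 11.9
```

```bash
cat >> h.py <<'E'
def plane(W,m,name):
    P=W[m];P=P[np.isfinite(P[:,0])]
    A=np.c_[P[:,:2],np.ones(len(P))];k=np.linalg.lstsq(A,P[:,2],rcond=None)[0]
    print(name,len(P),'slope',k[:2].round(3),'z mean',P[:,2].mean().round(1));return P
E
python3 - <<'E'
from h import *
go(434,-286,100,-3.2)
f=grab('scene');W=cloud(f);g=f['img'].astype(int)
m=box(W,340,640,200,400,70,135)&(g.sum(-1)>330)&(np.ptp(g,axis=-1)<40)
plane(W,m,'plate');rect(W,m,'plate')
f=grab('top');W=cloud(f);m=box(W,340,640,200,400,70,125);plane(W,m,'platetop');rect(W,m,'platetop')
E
```

```text
t 27.3 pos [373.3 279.4 103.5] yaw 8.9 w 11.9 F [-0.  -0.1 -3.3] q7 -0.42 | units tx 0.12 ty -0.93 tz 18.93 spin 0.212
plate 3345 slope [-0.001 -0.014] z mean 125.5
plate 3345 z [123.3 125.4 127.7] c [469.9 294.3] size [224.3 131.6] ang 9.3 med [492.9 303. ]
platetop 2093 slope [-0.083  0.006] z mean 120.0
platetop 2093 z [ 89.9 123.5 124.9] c [495.8 297.6] size [276. 130.] ang 8.9 med [509.8 283.4]
```

{"fn": "step_arm", "kwargs": {"plan": [0,0,0,0.07,-1,0,0,0,0.07,-1,0,0,0,0.075,-1,0,0,0,0,-1]}}

```text
time_s: 27.88
tool_pos: [373.3, 279.3, 103.3]
ee_rot: [1.251, 1.181, -1.253]
ft_force: [0.5, -0.9, -3.1]
width: 11.6
```

{"fn": "step_arm", "kwargs": {"plan": [0,0.15,0.5,0,-1,0,0.15,0.8,0,-1,0,0.15,0.95,0,-1,0,0.15,0.95,0,-1,0,0.15,0.95,0,-1,0,0.15,0.95,0,-1,0,0.15,0.95,0,-1,0,0.15,0.95,0,-1,0,0.15,0.95,0,-1,0,0.15,0.95,0,-1,0,0.15,0.95,0,-1,0,0.15,0.95,0,-1,0,0.15,0.95,0,-1,0,0.15,0.95,0,-1,0,0.15,0.95,0,-1,0,0.15,0.95,0,-1,0,0.15,0.95,0,-1,0,0.15,0.95,0,-1,0,0.15,0.95,0,-1,0,0.15,0.95,0,-1]}}

```text
time_s: 30.38
tool_pos: [429.6, -278.6, 103.6]
ee_rot: [1.252, 1.181, -1.253]
ft_force: [0.8, -0.5, -3.2]
width: 12.0
```

{"fn": "step_arm", "kwargs": {"plan": [0,0,0.3,0,-1,0,0,0,0,-1,0,0,0,0,-1,0,0,0,0,-1,0,0,0,0,-1]}}

```text
time_s: 31.0
tool_pos: [430.4, -285.2, 103.7]
ee_rot: [1.252, 1.181, -1.252]
ft_force: [0.2, 0.8, -2.4]
width: 11.9
```

```bash
cat >> h.py <<'E'
def look_scale():
    f=grab('scene');W=cloud(f);g=f['img'].astype(int)
    m=box(W,370,680,-400,-190,75,150)&(g.sum(-1)>330)&(np.ptp(g,axis=-1)<50)
    plane(W,m,'plate sc');rect(W,m,'plate sc')
    f=grab('top');W=cloud(f);m=box(W,370,680,-400,-190,85,150);plane(W,m,'plate top');rect(W,m,'plate top')
    for n,W in (('t',W),): rect(W,box(W,380,655,-395,-200,56.5,68),'rim')
    return f
E
python3 - <<'E'
from h import *
go(432.2,-287.2,46,-3.4);f=look_scale();save(f['img'][130:290,300:440],'s1.png',4)
E
```

```text
t 31.0 pos [ 430.4 -285.2  103.7] yaw -3.3 w 11.9 F [ 0.2  0.8 -2.4] q7 0.76 | units tx 1.92 ty 0.06 tz 0.06 spin 0.001
plate sc 1271 slope [-0.003 -0.001] z mean 125.8
plate sc 1271 z [123.3 125.8 127.9] c [ 526.7 -291.6] size [138.2 223.9] ang 86.1 med [ 555.8 -293.5]
plate top 3511 slope [-0.004  0.002] z mean 124.8
plate top 3511 z [121.7 124.8 128. ] c [ 525.6 -291.2] size [130.7 219.9] ang 86.8 med [ 555.8 -273.2]
rim 521 z [56.8 58.8 62.2] c [ 528.3 -290.3] size [155.8 248.5] ang 86.0 med [ 559.3 -224.4]
```

View pics/s1.png

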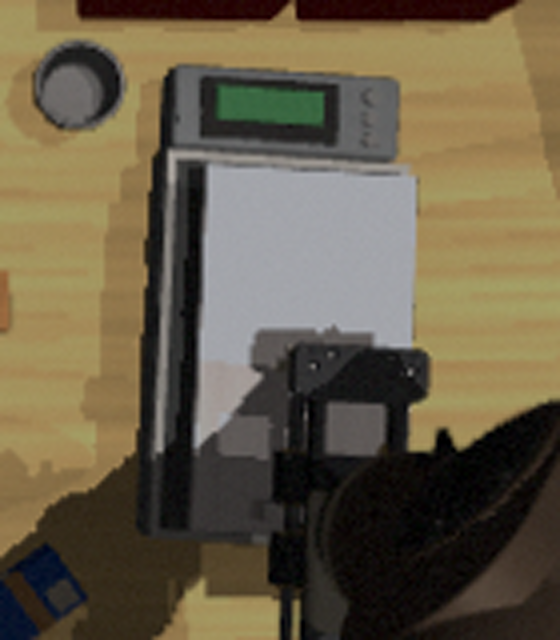

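s1 shows the plate's left edge at crop (205,300) over the bed, with about 2 mm to correct. Lowering.

{"fn": "step_arm", "kwargs": {"plan": [0.3,0.07,0.05,0,-1,0.4,0,0,0,-1,0.4,0,0,0,-1,0.4,0,0,0,-1,0.2,0,0,0,-1,0.1,0,0,0,-1,0.1,0,0,0,-1,0,0,0,0,-1,0,0,0,0,-1]}}

```text
time_s: 32.22
tool_pos: [432.4, -287.5, 47.0]
ee_rot: [1.253, 1.18, -1.252]
ft_force: [0.0, 0.3, -2.4]
width: 11.3
```

{"fn": "step_arm", "kwargs": {"plan": [0.08,0,0,0,-1,0.08,0,0,0,-1,0,0,0,0,-1,0,0,0,0,-1]}}

```text
time_s: 32.72
tool_pos: [432.3, -287.5, 41.9]
ee_rot: [1.253, 1.181, -1.253]
ft_force: [0.1, 0.9, -2.2]
width: 11.9
```

```bash
sed -i 's/75,150)/57,75)/;s/85,150);plane/58,75);plane/' h.py
python3 - <<'E'
from h import *
go(432.2,-287.2,40,-3.4);f=look_scale()
E
```

```text
t 32.7 pos [ 432.3 -287.5   41.9] yaw -3.4 w 11.9 F [ 0.1  0.9 -2.2] q7 0.83 | units tx 0.06 ty -0.00 tz -0.01 spin 0.000
plate sc 1532 slope [-0.004 -0.002] z mean 63.3
plate sc 1532 z [59.3 63.7 66.2] c [ 530.4 -294.4] size [165.8 249.4] ang 86.5 med [ 563.1 -295.5]
plate top 3535 slope [-0.004 -0.   ] z mean 62.7
plate top 3535 z [59.  62.7 66.2] c [ 528.2 -291.9] size [158.7 247.4] ang 86.8 med [ 558.8 -273.8]
rim 3728 z [57.8 62.5 66. ] c [ 528.3 -292. ] size [158.7 248.1] ang 86.4 med [ 559.  -273.7]
```

{"fn": "step_arm", "kwargs": {"plan": [0.05,0,0,0,-1,0.05,0,0,0,-1,0,0,0,0,-1,0,0,0,0,-1]}}

```text
time_s: 33.33
tool_pos: [432.3, -287.5, 38.9]
ee_rot: [1.253, 1.181, -1.253]
ft_force: [-0.3, 1.0, -1.4]
width: 11.9
```

Weight is coming off, so I release and rise.

{"fn": "step_arm", "kwargs": {"plan": [0.03,0,0,0,-1,0,0,0,0,-1,0,0,0,0,-0.5,0,0,0,0,-0.5,0,0,0,0,-0.5,0,0,0,0,-0.5,-0.3,0,0,0,-0.5,-0.7,0,0,0,-0.5,-0.9,0,0,0,0,-0.9,0,0,0,0.3,-0.9,0,0,0,0.3,-0.9,0,0,0,0.3,0,0,0,0,0.3,0,0,0,0,0.3]}}

```text
time_s: 35.08
tool_pos: [432.0, -287.2, 175.8]
ee_rot: [1.253, 1.181, -1.252]
ft_force: [0.4, 0.2, -0.3]
width: 59.6
```

Run:
```python
from h import *
go(684,61,205,6.8)
f=grab('top');W=cloud(f);g=f['img'].astype(int);b=(g.sum(-1)>300)&(np.ptp(g,axis=-1)<50)
m=box(W,400,645,-365,-215,55,70)
plane(W,m&b,'plate');rect(W,m&b,'plate')
f=grab('scene');W=cloud(f);g=f['img'].sum(-1);rect(W,box(W,640,740,20,120,95,160)&(g<110),'knob');rect(W,box(W,580,740,260,400,125,150),'boxtop')
save(f['img'][100:260,120:300],'s2.png',4)
```

```text
t 35.1 pos [ 432.  -287.2  175.8] yaw -3.4 w 59.6 F [ 0.4  0.2 -0.3] q7 0.69 | units tx -0.97 ty 7.70 tz -12.08 spin -0.178
plate 2188 slope [-0.001  0.001] z mean 60.2
plate 2188 z [56.8 60.1 63.7] c [ 544.5 -289.8] size [149.4 200.1] ang 89.9 med [ 584.5 -278. ]
knob 114 z [119.8 136.2 146.2] c [687.3  67.4] size [20.8 29.8] ang 63.4 med [691.1  67.5]
boxtop 2383 z [129.1 135.  136.9] c [658.2 326.9] size [102.9 111.3] ang 6.9 med [664.3 332.6]
```

View pics/s2.png

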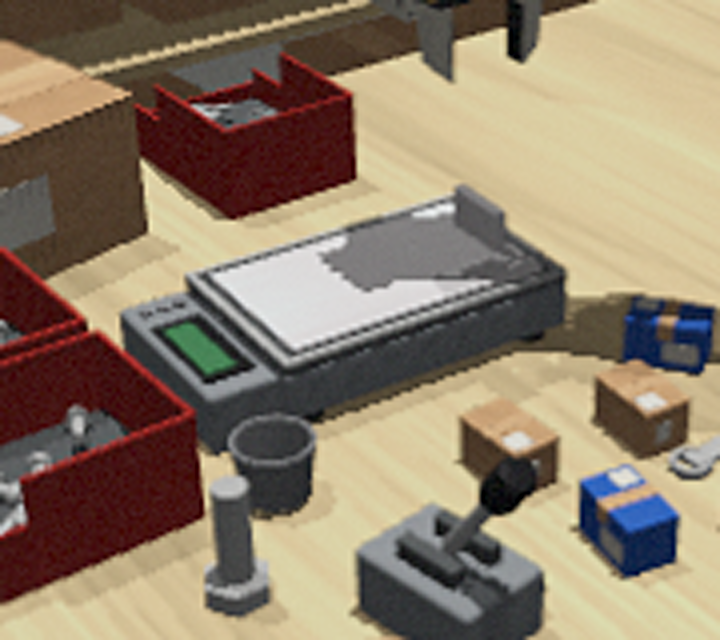

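s2 shows the plate inside the rim (face at crop (340,280), grip at (480,215)), with fitted height 60 and no slope. The knob is at (510,485). Going to flip it back by grasping.

{"fn": "step_arm", "kwargs": {"plan": [-0.8,0,0,-0.09,0.3,-0.2,0,0,-0.088,0.3,0,0.81,-0.886,0,0.3,0,0.81,-0.886,0,0.3,0,0.81,-0.886,0,0.3,0,0.81,-0.886,0,0.3,0,0.81,-0.886,0,0.3,0,0.81,-0.886,0,0.3,0,0.81,-0.886,0,0.3,0,0.81,-0.886,0,0.3,0,0.81,-0.886,0,0.3,0,0.81,-0.886,0,0.3,0,0.81,-0.886,0,0.3,0,0.81,-0.886,0,0.3,0,0,0,0,0.3,0,0,0,0,0.3]}}

```text
time_s: 37.17
tool_pos: [683.3, 62.9, 205.0]
ee_rot: [1.12, 1.263, -1.123]
ft_force: [-0.3, -0.5, 0.6]
width: 59.6
```

Run:
```python
from h import *
go(684,64,87,6.8)
```

```text
t 37.2 pos [683.3  62.9 205. ] yaw 6.8 w 59.6 F [-0.3 -0.5  0.6] q7 0.19 | units tx 3.93 ty 0.03 tz -0.04 spin -0.000
```

{"fn": "step_arm", "kwargs": {"plan": [0.9,0.02,0,0,0.3,0.9,0,0,0,0.3,0.9,0,0,0,0.3,0.8,0,0,0,0.3,0.4,0,0,0,0.3,0,0,0,0,-1,0,0,0,0,-1,0,0,0,0,-1,0,0,0,0,-1,0,0,0,0,-1,0,0,0,0,-1], "newtons": 4}}

```text
time_s: 38.55
tool_pos: [682.8, 63.6, 89.5]
ee_rot: [1.12, 1.265, -1.123]
ft_force: [-8.2, -0.4, 5.9]
width: 29.9
```

{"fn": "step_arm", "kwargs": {"plan": [-0.17,0,0.29,0,-1,-0.15,0,0.33,0,-1,-0.1,0,0.33,0,-1,-0.06,0,0.33,0,-1,-0.02,0,0.33,0,-1,0.02,0,0.33,0,-1,0.06,0,0.33,0,-1,0.1,0,0.33,0,-1,0,0,0,0,-1,0,0,0,0,0.5,0,0,0,0,0.5,0,0,0,0,0.5,0,0,0,0,0.5]}}

```text
time_s: 40.17
tool_pos: [694.0, -13.3, 98.8]
ee_rot: [1.121, 1.263, -1.121]
ft_force: [-0.5, -1.1, 0.5]
width: 61.1
```

{"fn": "step_arm", "kwargs": {"plan": [-0.95,0,0,0,0.5,-0.95,0,0,0,0.5,-0.95,0,0,0,0.5,-0.95,0,0,0,0.7,0,0,0,0,0.7]}}

```text
time_s: 40.8
tool_pos: [695.3, -13.9, 215.3]
ee_rot: [1.123, 1.26, -1.118]
ft_force: [-0.7, 0.5, -1.8]
width: 77.3
```

```bash
cat >> h.py <<'E'
def cartons():
    "brown carton tops seen from both cameras; yaw = direction of the short side"
    for n in('top','scene'):
        f=grab(n);W=cloud(f);hsv=cv2.cvtColor(f['img'],cv2.COLOR_RGB2HSV)
        m=box(W,330,700,-180,230,34,46)
        # keep the hole-free top incl. label; drop blue ones per component
        m=cv2.morphologyEx(m.astype(np.uint8),cv2.MORPH_OPEN,np.ones((3,3)))
        k,l,st,_=cv2.connectedComponentsWithStats(m)
        for i in range(1,k):
            if st[i,4]<120: continue
            h=np.median(hsv[l==i],0); 
            if 90<h[0]<130: continue
            rect(W,l==i,n+' hue%d'%h[0])
    return f
E
python3 - <<'E'
from h import *
go(455.6,-68,200,-5)
f=cartons();W=cloud(f);g=f['img'].sum(-1);rect(W,box(W,640,740,-120,120,95,160)&(g<110),'knob')
E
```

```text
t 40.8 pos [695.3 -13.9 215.3] yaw 6.8 w 77.3 F [-0.7  0.5 -1.8] q7 0.30 | units tx 0.47 ty -8.15 tz 0.84 spin 0.206
top hue15 380 z [35.7 39.5 43.1] c [561.8 -87.4] size [62.6 39.1] ang 89.8 med [562.9 -87.1]
top hue15 386 z [36.2 39.4 43. ] c [455.6 -68.2] size [64.3 40.3] ang 84.8 med [454.9 -68.7]
scene hue16 207 z [35.4 40.2 42.6] c [456.9 -69.4] size [66.2 42.2] ang 85.1 med [460.4 -65.8]
scene hue16 225 z [36.3 40.4 42.7] c [563.  -89.1] size [66.3 41.9] ang 89.8 med [565.9 -85.2]
scene hue16 266 z [36.2 40.5 42.6] c [468.3  82. ] size [44.1 66.5] ang 0.4 med [470.1  84.5]
knob 118 z [122.7 135.7 148. ] c [700.4 -29.2] size [22.4 22.6] ang 83.3 med [701.9 -29.2]
```

The lever is back at -y (on), and the cartons have not moved. First carton: (562,-88).

{"fn": "step_arm", "kwargs": {"plan": [0,0,0,0.06,1,0,0,0,0.059,1,0,-0.74,0.41,0,1,0,-0.74,0.41,0,1,0,-0.74,0.41,0,1,0,-0.74,0.41,0,1,0,-0.74,0.41,0,1,0,-0.74,0.41,0,1,0,0,0,0,1,0,0,0,0,1]}}

```text
time_s: 42.15
tool_pos: [560.8, -86.6, 212.0]
ee_rot: [1.209, 1.21, -1.209]
ft_force: [0.3, 0.8, 0.2]
width: 92.0
```

Run:
```python
from h import *
go(562.3,-88,-17,0)
f=cartons()
```

```text
t 42.1 pos [560.8 -86.6 212. ] yaw 0.0 w 92.0 F [0.3 0.8 0.2] q7 0.29 | units tx 7.63 ty 0.06 tz 0.05 spin 0.001
top hue14 363 z [36.2 39.5 43.3] c [468.6  82.3] size [38.9 60. ] ang 0.2 med [467.5  80.8]
scene hue15 200 z [35.6 40.3 42.7] c [456.9 -68.7] size [65.6 43.5] ang 84.3 med [459.1 -66.8]
scene hue15 221 z [36.1 40.3 43. ] c [562.6 -88.1] size [41.9 64.9] ang 1.4 med [565.9 -86.2]
scene hue16 277 z [36.1 40.6 42.9] c [467.7  81.6] size [47.6 66.3] ang 0.1 med [471.4  85.5]
```

{"fn": "step_arm", "kwargs": {"plan": [0.9,0.06,0.05,0,1,0.9,0,0,0,1,0.9,0,0,0,1,0.9,0,0,0,1,0.9,0,0,0,1,0.9,0,0,0,1,0.9,0,0,0,1,0.7,0,0,0,1,0.4,0,0,0,1,0.2,0,0,0,1,0,0,0,0,1,0,0,0,0,-1,0,0,0,0,-1,0,0,0,0,-1,0,0,0,0,-1,0,0,0,0,-1,0,0,0,0,-1,0,0,0,0,-1], "newtons": 20}}

```text
time_s: 44.5
tool_pos: [562.0, -88.8, -15.4]
ee_rot: [1.209, 1.21, -1.21]
ft_force: [-1.7, -0.2, 2.0]
width: 39.9
```

{"fn": "step_arm", "kwargs": {"plan": [-0.2,0,0,0,-1,-0.5,0,0,0,-1,-0.9,0,0,0,-1,-0.9,0,0,0,-1,-0.9,0,0,0,-1,-0.9,0,0,0,-1,0,0,0,0.058,-1,0,0,0,0,-1]}}

```text
time_s: 45.5
tool_pos: [562.7, -88.8, 114.7]
ee_rot: [1.252, 1.18, -1.251]
ft_force: [0.0, -0.6, -1.9]
width: 39.8
```

Run:
```python
from h import *
go(590.2,-261.6,44.5,-3.3)
```

```text
t 45.5 pos [562.7 -88.8 114.7] yaw -3.3 w 39.8 F [ 0.  -0.6 -1.9] q7 0.32 | units tx 2.34 ty 1.25 tz 5.70 spin -0.000
```

{"fn": "step_arm", "kwargs": {"plan": [0,0.2,0.9,0,-1,0,0.2,0.95,0,-1,0,0.2,0.95,0,-1,0,0.2,0.95,0,-1,0,0.2,0.95,0,-1,0,0.2,0.8,0,-1,0,0.05,0.2,0,-1,0,0,0,0,-1,0.6,0,0,0,-1,0.6,0,0,0,-1,0.5,0,0,0,-1,0.2,0,0,0,-1,0.1,0,0,0,-1,0.1,0,0,0,-1,0,0,0,0,-1,0,0,0,0,-1]}}

```text
time_s: 47.5
tool_pos: [590.1, -261.8, 51.0]
ee_rot: [1.252, 1.181, -1.251]
ft_force: [0.5, 0.8, -1.4]
width: 40.0
```

Run:
```python
from h import *
go(590.2,-261.6,46,-3.3)
```

```text
t 47.5 pos [ 590.1 -261.8   51. ] yaw -3.3 w 40.0 F [ 0.5  0.8 -1.4] q7 0.63 | units tx 0.17 ty 0.00 tz -0.01 spin -0.000
```

{"fn": "step_arm", "kwargs": {"plan": [0.08,0,0,0,-1,0.08,0,0,0,-1,0,0,0,0,-1,0,0,0,0,0.3,0,0,0,0,0.3,0,0,0,0,0.3,0,0,0,0,0.3,-0.3,0,0,0,0.3,-0.8,0,0,0,0.3,-0.9,0,0,0,0.3,-0.9,0,0,0,1,-0.9,0,0,0,1,-0.9,0,0,0,1,0,0,0,0,1,0,0,0,0,1]}}

```text
time_s: 49.38
tool_pos: [589.6, -261.5, 186.6]
ee_rot: [1.252, 1.182, -1.252]
ft_force: [-0.6, -0.1, -0.9]
width: 91.7
```

```bash
cat >> h.py <<'E'
def onplate():
    f=grab('scene');W=cloud(f);rect(W,box(W,400,660,-370,-210,94,108),'carton tops on plate')
E
python3 - <<'E'
from h import *
cartons();onplate()
go(456.2,-68.6,-16,-5.2)
E
```

```text
top hue15 365 z [36.2 39.8 42.8] c [468.6  82.2] size [38.9 60.2] ang 0.5 med [469.7  80.8]
top hue14 390 z [36.3 39.4 42.7] c [455.6 -68. ] size [63.9 40.4] ang 84.7 med [454.9 -68.7]
scene hue16 199 z [35.9 40.3 42.9] c [456.5 -67.8] size [66.3 43.1] ang 83.8 med [459.1 -67.1]
scene hue16 276 z [36.4 40.4 42.5] c [467.9  82.4] size [45.6 66.9] ang 6.7 med [470.   84.8]
carton tops on plate 234 z [ 94.8 100.6 103.5] c [ 521.2 -270.4] size [196.2  68.4] ang 7.4 med [ 591.5 -261.1]
t 49.5 pos [ 589.4 -261.4  185.9] yaw -3.3 w 91.7 F [-0.6 -1.   0.3] q7 0.56 | units tx 6.74 ty -4.80 tz -6.15 spin 0.033
```

{"fn": "step_arm", "kwargs": {"plan": [0,-0.686,-0.879,0,1,0,-0.686,-0.879,0,1,0,-0.686,-0.879,0,1,0,-0.686,-0.879,0,1,0,-0.686,-0.879,0,1,0,-0.686,-0.879,0,1,0,-0.686,-0.879,0,1,0,0,0,0.033,1,0,0,0,0,1,0,0,0,0,1]}}

```text
time_s: 50.78
tool_pos: [457.2, -70.0, 186.8]
ee_rot: [1.276, 1.164, -1.277]
ft_force: [0.3, -0.4, 0.2]
width: 92.1
```

Run:
```python
from h import *
cartons()
go(456,-68.3,-16,-5.2)
```

```text
top hue14 359 z [35.9 39.9 43.2] c [468.6  81.3] size [38.9 62.3] ang 0.3 med [467.4  80.8]
scene hue15 203 z [35.8 40.4 42.6] c [457.  -67.9] size [67.7 41.5] ang 86.3 med [459.4 -65.8]
scene hue16 282 z [35.9 40.3 42.6] c [467.6  81.9] size [46.2 66.3] ang 1.0 med [470.3  84.4]
t 50.9 pos [457.1 -69.9 186.7] yaw -5.3 w 91.7 F [0.1 0.9 0.2] q7 0.10 | units tx 6.76 ty -0.04 tz -0.05 spin -0.001
```

{"fn": "step_arm", "kwargs": {"plan": [0.9,-0.04,-0.05,0,1,0.9,0,0,0,1,0.9,0,0,0,1,0.9,0,0,0,1,0.9,0,0,0,1,0.9,0,0,0,1,0.7,0,0,0,1,0.4,0,0,0,1,0.25,0,0,0,1,0,0,0,0,1,0,0,0,0,-1,0,0,0,0,-1,0,0,0,0,-1,0,0,0,0,-1,0,0,0,0,-1,0,0,0,0,-1,0,0,0,0,-1]}}

```text
time_s: 53.0
tool_pos: [455.2, -67.4, -15.7]
ee_rot: [1.276, 1.166, -1.276]
ft_force: [-1.7, 1.2, 2.3]
width: 39.9
```

{"fn": "step_arm", "kwargs": {"plan": [-0.2,0,0,0,-1,-0.5,0,0,0,-1,-0.9,0,0,0,-1,-0.9,0,0,0,-1,-0.9,0,0,0,-1,-0.9,0,0,0,-1,-0.9,0,0,0,-1,0,0,0,-0.033,-1,0,0,0,0,-1]}}

```text
time_s: 54.12
tool_pos: [455.3, -67.3, 140.1]
ee_rot: [1.251, 1.182, -1.251]
ft_force: [0.1, -0.1, -2.4]
width: 40.2
```

Run:
```python
from h import *
go(586.2,-330,46,-3.3)
```

```text
t 54.1 pos [455.3 -67.3 140.1] yaw -3.3 w 40.2 F [ 0.1 -0.1 -2.4] q7 0.19 | units tx 3.13 ty 4.86 tz 8.49 spin 0.000
```

{"fn": "step_arm", "kwargs": {"plan": [0,0.486,0.849,0,-1,0,0.486,0.849,0,-1,0,0.486,0.849,0,-1,0,0.486,0.849,0,-1,0,0.486,0.849,0,-1,0,0.486,0.849,0,-1,0,0.486,0.849,0,-1,0,0.486,0.849,0,-1,0,0.486,0.849,0,-1,0,0.486,0.849,0,-1,0,0,0,0,-1,0,0,0,0,-1]}}

```text
time_s: 55.62
tool_pos: [585.7, -329.3, 138.9]
ee_rot: [1.252, 1.184, -1.253]
ft_force: [0.2, 0.6, -2.5]
width: 39.7
```

Run:
```python
from h import *
go(586.2,-330.5,46,-3.3)
f=grab('scene');W=cloud(f);rect(W,box(W,555,660,-370,-210,94,108),'A')
```

```text
t 55.6 pos [ 585.7 -329.3  138.9] yaw -3.3 w 39.7 F [ 0.2  0.6 -2.5] q7 0.69 | units tx 3.10 ty 0.03 tz 0.04 spin -0.001
A 197 z [ 95.6 101.  103.4] c [ 593.1 -263.8] size [70.2 42.2] ang 86.3 med [ 595.9 -257.1]
```

{"fn": "step_arm", "kwargs": {"plan": [0.7,0.02,0.12,0,-1,0.8,0,0,0,-1,0.8,0,0,0,-1,0.3,0,0,0,-1,0.2,0,0,0,-1,0.1,0,0,0,-1,0.1,0,0,0,-1,0.06,0,0,0,-1,0,0,0,0,-1,0,0,0,0,-1]}}

```text
time_s: 56.92
tool_pos: [587.0, -333.9, 48.7]
ee_rot: [1.252, 1.181, -1.252]
ft_force: [-0.0, -0.2, -2.9]
width: 39.4
```

{"fn": "step_arm", "kwargs": {"plan": [0.08,0,0,0,-1,0,0,0,0,-1,0,0,0,0,0.3,0,0,0,0,0.3,0,0,0,0,0.3,0,0,0,0,0.3,-0.3,0,0,0,0.3,-0.8,0,0,0,0.3,-0.9,0,0,0,0.3,-0.9,0,0,0,1,-0.9,0,0,0,1,-0.9,0,0,0,1,0,0,0,0,1,0,0,0,0,1]}}

```text
time_s: 58.68
tool_pos: [586.7, -333.6, 186.9]
ee_rot: [1.252, 1.182, -1.252]
ft_force: [0.5, -1.1, -0.2]
width: 91.8
```

Run:
```python
from h import *
cartons()
f=grab('scene');W=cloud(f);rect(W,box(W,555,660,-380,-210,94,108),'A+B')
go(468.3,82,-16,0.3)
```

```text
top hue15 366 z [36.1 39.7 43.1] c [468.6  82.3] size [38.8 60.5] ang 0.1 med [467.5  80.8]
scene hue16 270 z [35.7 40.4 42.8] c [467.9  82. ] size [66.3 42.7] ang 89.6 med [471.2  85.9]
A+B 367 z [ 95.3 101.  103.5] c [ 591.6 -297.5] size [139.9  43.9] ang 87.0 med [ 594.5 -290.3]
t 58.8 pos [ 586.5 -333.4  186.2] yaw -3.3 w 92.0 F [ 0.2 -0.6 -0.1] q7 0.67 | units tx 6.76 ty -4.73 tz -13.59 spin -0.063
```

{"fn": "step_arm", "kwargs": {"plan": [0,-0.338,-0.971,0,1,0,-0.338,-0.971,0,1,0,-0.338,-0.971,0,1,0,-0.338,-0.971,0,1,0,-0.338,-0.971,0,1,0,-0.338,-0.971,0,1,0,-0.338,-0.971,0,1,0,-0.338,-0.971,0,1,0,-0.338,-0.971,0,1,0,-0.338,-0.971,0,1,0,-0.338,-0.971,0,1,0,-0.338,-0.971,0,1,0,-0.338,-0.971,0,1,0,-0.338,-0.971,0,1,0,0,0,-0.063,1,0,0,0,0,1,0,0,0,0,1]}}

```text
time_s: 60.95
tool_pos: [468.8, 81.0, 187.0]
ee_rot: [1.207, 1.211, -1.208]
ft_force: [-0.1, 0.5, 0.4]
width: 91.8
```

Run:
```python
from h import *
cartons()
go(468.3,82,-16,0.3)
```

```text
scene hue15 280 z [35.3 40.4 42.5] c [467.4  82.1] size [45.2 66.3] ang 0.9 med [470.4  84.4]
t 61.0 pos [468.9  81.  187. ] yaw 0.2 w 91.7 F [-0.1 -0.6 -0.2] q7 -0.13 | units tx 6.77 ty -0.02 tz -0.03 spin -0.002
```

{"fn": "step_arm", "kwargs": {"plan": [0.9,-0.02,-0.03,0,1,0.9,0,0,0,1,0.9,0,0,0,1,0.9,0,0,0,1,0.9,0,0,0,1,0.9,0,0,0,1,0.7,0,0,0,1,0.4,0,0,0,1,0.25,0,0,0,1,0,0,0,0,1,0,0,0,0,-1,0,0,0,0,-1,0,0,0,0,-1,0,0,0,0,-1,0,0,0,0,-1,0,0,0,0,-1,0,0,0,0,-1]}}

```text
time_s: 63.18
tool_pos: [467.7, 82.5, -15.4]
ee_rot: [1.205, 1.212, -1.206]
ft_force: [-2.1, 0.7, 2.7]
width: 39.8
```

{"fn": "step_arm", "kwargs": {"plan": [-0.2,0,0,0,-1,-0.5,0,0,0,-1,-0.9,0,0,0,-1,-0.9,0,0,0,-1,-0.9,0,0,0,-1,-0.9,0,0,0,-1,-0.9,0,0,0,-1,0,0,0,0.063,-1,0,0,0,0,-1]}}

```text
time_s: 64.3
tool_pos: [468.4, 82.4, 141.6]
ee_rot: [1.253, 1.181, -1.251]
ft_force: [-0.5, 0.4, -3.0]
width: 39.6
```

Run:
```python
from h import *
go(503.3,-290.5,46,-3.3)
```

```text
t 64.3 pos [468.4  82.4 141.6] yaw -3.3 w 39.6 F [-0.5  0.4 -3. ] q7 -0.13 | units tx 3.18 ty 1.88 tz 12.34 spin -0.000
```

{"fn": "step_arm", "kwargs": {"plan": [0,0.145,0.95,0,-1,0,0.145,0.95,0,-1,0,0.145,0.95,0,-1,0,0.145,0.95,0,-1,0,0.145,0.95,0,-1,0,0.145,0.95,0,-1,0,0.145,0.95,0,-1,0,0.145,0.95,0,-1,0,0.145,0.95,0,-1,0,0.145,0.95,0,-1,0,0.145,0.95,0,-1,0,0.145,0.95,0,-1,0,0.145,0.95,0,-1,0,0,0,0,-1,0,0,0,0,-1,0.8,0,0,0,-1,0.8,0,0,0,-1]}}

```text
time_s: 66.42
tool_pos: [503.6, -289.1, 92.2]
ee_rot: [1.251, 1.183, -1.249]
ft_force: [-0.0, 0.2, -2.6]
width: 39.6
```

Run:
```python
from h import *
go(503.3,-290.5,46,-3.3)
```

```text
t 66.4 pos [ 503.6 -289.1   92.2] yaw -3.2 w 39.6 F [-0.   0.2 -2.6] q7 0.72 | units tx 1.54 ty -0.01 tz 0.05 spin 0.002
```

{"fn": "step_arm", "kwargs": {"plan": [0.4,0,0.05,0,-1,0.4,0,0,0,-1,0.3,0,0,0,-1,0.2,0,0,0,-1,0.1,0,0,0,-1,0.05,0,0,0,-1,0,0,0,0,-1,0,0,0,0,-1]}}

```text
time_s: 67.42
tool_pos: [503.3, -292.3, 49.4]
ee_rot: [1.252, 1.181, -1.252]
ft_force: [0.9, -0.0, -2.3]
width: 40.0
```

{"fn": "step_arm", "kwargs": {"plan": [0.1,0,0,0,-1,0,0,0,0,-1,0,0,0,0,0.2,0,0,0,0,0.2,0,0,0,0,0.2,0,0,0,0,0.2,-0.3,0,0,0,0.2,-0.8,0,0,0,0.2,-0.9,0,0,0,0.2,-0.9,0,0,0,0.2,-0.9,0,0,0,0.2,-0.9,-0.5,-0.9,0,0.2,0,-0.5,-0.9,0,0.2,0,-0.5,-0.9,0,0.2,0,-0.5,-0.9,0,0.2,0,-0.5,-0.9,0,0.2,0,-0.5,-0.9,0,0.2,0,0,0,0,0.2,0,0,0,0,0.2]}}

```text
time_s: 69.8
tool_pos: [423.2, -125.9, 187.7]
ee_rot: [1.252, 1.18, -1.251]
ft_force: [0.3, -0.2, 0.6]
width: 55.0
```

Run:
```python
from h import *
print(bot.state()['tool_pos'].round(0),bot.state()['time_s'])
f=grab('top');save(f['img'],'e1.png',1.5);W=cloud(f);rect(W,box(W,555,660,-380,-210,94,108),'A+B');rect(W,box(W,450,550,-380,-210,97,106),'C')
g=f['img'].astype(int);b=(g.sum(-1)>300)&(np.ptp(g,axis=-1)<50);plane(W,box(W,420,640,-360,-220,55,70)&b,'plate')
f=grab('scene');W=cloud(f);g=f['img'].sum(-1);rect(W,box(W,640,740,-120,120,95,160)&(g<110),'knob');rect(W,box(W,580,740,260,400,125,150),'boxtop');rect(W,box(W,450,550,-380,-210,97,106),'C')
save(f['img'],'e2.png',1.5)
```

```text
[ 423. -126.  188.] 69.8
A+B 790 z [ 96.9 100.2 103.3] c [ 589.3 -298.5] size [137.1  38.8] ang 87.1 med [ 589.2 -303.6]
C 414 z [ 97.7 100.5 103.4] c [ 504.2 -292.5] size [65.  40.7] ang 86.7 med [ 503.2 -292.5]
plate 2643 slope [0.    0.002] z mean 60.0
knob 114 z [122.4 135.2 147.1] c [699.6 -29. ] size [25.7 22.1] ang 84.0 med [701.8 -28.3]
boxtop 2380 z [129.3 135.  137. ] c [658.9 326.4] size [103.6 111.4] ang 6.3 med [665.6 332. ]
C 150 z [ 98.1 101.1 103.5] c [ 506.2 -293.9] size [66.1 40.6] ang 87.3 med [ 507.2 -289.9]
```

View pics/e1.png

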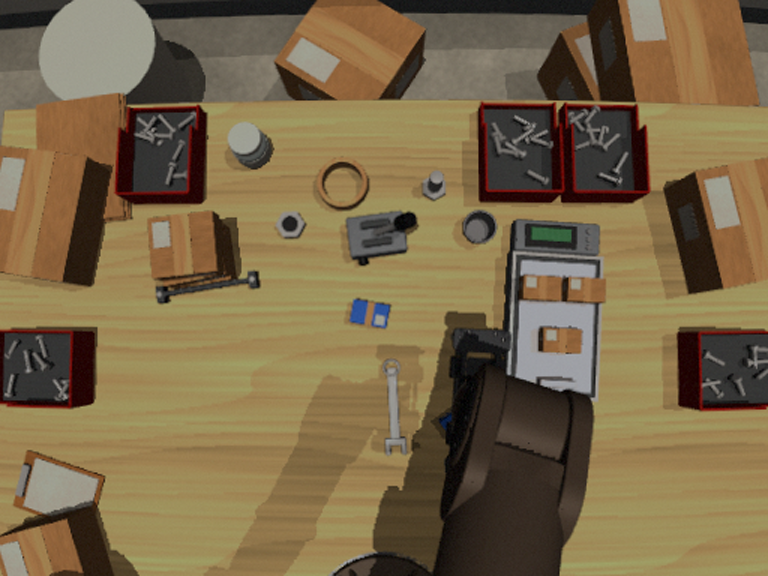

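View pics/e2.png

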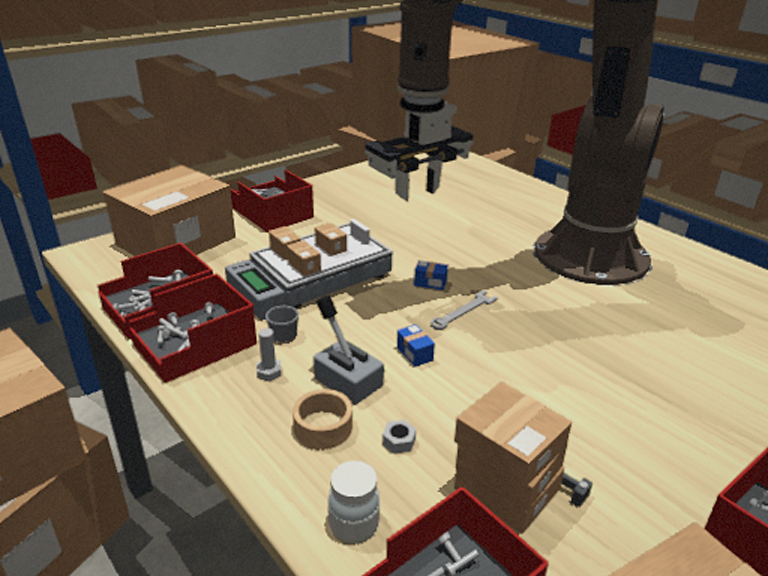

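e1 and e2 show three cartons upright on the plate (e1 (542,288), (585,289), (560,340)), the lever on, and the stack standing at e1 (183,245). The bystanders have not moved. Handing in.

```bash
python3 -c "
from rig import bot
print(bot.sign_off())"
```

```text
the job is handed in; nothing more can be done
None
```

The job is done and was handed in at about 70 s of the 210 s allowed; the hand-in reports no verdict.

**What I did:** I flipped the isolator off and pulled the plate about 138 mm out from under the stack beneath the rail. I laid the plate in the scale's bed, flipped the isolator back on with the plate empty, and set the three brown cartons on it. I left the two blue look-alikes on the bench.

**Last checks, from both cameras:**
- **Isolator:** the lever is back on the side it started from, which is on.
- **Plate:** it lies level at a height of about 60 mm (61 mm expected). Its centre was within about 1 mm of the bed's just before release; the rough outline afterwards agreed less closely because the view was partly blocked.
- **Cartons:** all three have their tops at about 100.5 mm (101 mm expected). The outermost is about 40 mm off the plate's middle line, against the 50 mm allowed.
- **Stack:** it stands on the bench with its top at 135 mm, about 8 mm from where it started.
- **Bystanders:** none looked moved in the last pictures.

**What disagreed:** the reported tool height was about 27 mm lower than where the fingertips really were. Because of that, the first three pushes at the lever and the first pull at the plate missed. One of those pushes pressed on the knob with about 32 N before I backed off. I confirmed the offset from camera depth and allowed for it in every later move.

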